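# Load the slide archive stand

### The arm

A 6-joint arm with a two-finger parallel gripper is mounted at the origin on a cart in front of the work surface, level with it; the furniture and walls round the work are solid. World frame = base frame: x ahead of the robot, y to its left, z up, the work surface at z = 0. Lengths are in m, angles in rad, forces in N, time in s.
With the tool pointing down it reaches from about 0.225 to 0.875 m from the base axis. Payload 3.4 kg.
Tool frame: the origin (TCP) lies at the centre of the arm's flange, where the gripper is bolted on; the fingertips stand manip.tcp_to_tips ahead of it and the grasp point (between the pads) lies 155 mm ahead of it (manip.tcp_to_tips is the distance from the TCP to the fingertips, in m); z points along the fingers, y is the line along which they close (so a half turn about z gives the same grasp; the last joint's range is limited). The gripper opens to 85 mm and grips with 20 to 120 N. Pads are 22 mm wide; open, the fingers measure 114 mm over their backs; the gripper's body (76 mm by 85 mm) begins 54 mm behind the grasp point. The pads swing forward as they close: fully open they stand 13 mm farther back than shut.
Start: joints at [-1.253, 0.276, 1.505, -0, 1.361, -0.121], TCP at [0.244, -0.521, 0.405] pointing down, gripper open.
Joint ranges: [-2.89, 2.89], [-0.75, 2.08], [0.22, 2.7], [-1.18, 4.32], [0.11, 2.71], [-2.7, 2.7]. Speed limits (rad/s): [2.57, 2.57, 3.14, 3.14, 3.14, 3.14].

### API

Orientations are given as a unit quaternion [w, x, y, z].
In Python, from rig import sensors, imaging, manip gives the robot as it stands. The module is installed in compiled form; this text tells all that it offers.
- The arm moves only by the tool jog_arm, never from a script. Its argument "plan" is a list of rows, each an object of numbers: "dx", "dy", "dz": the shift along the tool's x, y, z in mm; "ax", "ay", "az": the turn, a rotation vector about the tool's x, y, z in units of 6 degrees (1.0 is 6 degrees); "grip": the closure, from 0 (fully open) to 1 (shut). A call has 1 to 20 rows; each row shifts and turns the commanded pose from where the row before left it, along the tool's axes as they then stand; what a row does not reach is not made up. A row lasts 1/12 s, in which the tool goes at most 41.7 mm and 7.16 degrees, less where a joint would pass 70% of its speed; a pose out of reach is approached as far as the arm can. A call is refused whole if a number of a shift passes 41.7 or a number of a turn 1, either way. A call with a gripper value outside its range is refused whole. The fingers move at their own pace and stop on an object; "grip_force" is the grip in N (left out, the last holds). Time passes only in rows, so rows that do not move let the fingers close. It gives the time, the measured TCP pose, the force, the opening and the grip force at its end, in the units of the state.
- sensors.get_state(): the state, without advancing time (a new reading comes with each control period).
- imaging.get_image(name): name is "scene" or "top"; returns a dict with "image" (480x640x3 uint8, red, green, blue), "K" (3x3 intrinsics, pixels), "k1" (the pictures are not rectified: a ray, as slopes to the right and down, at radius r is drawn at 1 + k1 r^2 times it, then the intrinsics apply), "extrinsics" (4x4, takes a point from world to camera coordinates). Camera axes: x right, y up, looking along -z (the intrinsics and any distortion apply to the point x, -y, -z); pixel columns grow to the right and rows downward; lengths in m; the calibration is good to about 2 mm. A picture is of the moment at which its call begins. There is no depth.
- manip.sign_off(): hands the job in; it is judged then, once.
The state is a dict: "clock": time; "qpos": joint angles; "qd": joint speeds; "effort": joint torques, N m; "position": TCP position; "ee_rot": TCP orientation; "contact_force": force on the tool from outside, world axes, zero at the start; "moment": the same for the moment, N m; "width": finger opening in m; "gripper_force": force on a finger pad.
Only numpy, scipy, OpenCV 4.12 (cv2) and the standard library are available. Lean on these libraries where they do the work, as an engineer would, in place of code of your own. Each camera call takes 0.05 s, during which the arm holds its last target. There are 200 camera calls.

### The job

Get the slide boxes ready to go to the archive: swing the latch of the grey transport stand open, seat the metal deck fully down on the stand's two pegs with its tongue at the latch end, and swing the latch fully shut over the tongue. Then stack all the storage cases and the slide carton that are there in one pile on the deck, largest at the bottom to smallest at the top, lying flat, square to each other and centred so that each one's underside rests wholly on what is below it. Leave the glass dish and the beaker where they stand.

Things in the scene. Friction and masses are not known exactly. Their poses are not given: they have to be found in the camera images.
- base_c (a point): the transport stand's base, a fixed grey plate 130 x 225 mm (its x, y) whose top is 14 mm above the bench; this point lies on the plate's top, midway between the two steel pegs. The plate reaches from y -95 to y +130 mm and x -65 to +65 mm about it. The pegs are 12 mm thick, 15 mm tall with tapered tips, at y -56 and y +56 mm (x 0). The latch is at the +y end
- tongue_seat (a point): where the centre of the deck's tongue must come: on the base, 95.5 mm along +y of base_c and 6 mm above the plate
- latch_pivot (a point): point on the vertical axis on which the latch arm turns, at the level of the plate's top, at x +45, y +100 mm of base_c
- latch (a joint): angle of the steel latch arm, rad: 0 = shut (arm points along the base's -x, over the tongue's place), grows as the arm swings outward to the base's +y (at 1.57 it points along +y); stop at 1.75. Turns with slight friction (about 0.1 N m) and stays where left. The arm is 15 mm wide, its underside 2 mm above a seated tongue, its top 21 mm above the plate; open at 1.3 or more it is clear of the deck
- latch_knob (a point): centre of the black upright knob at the end of the latch arm: 18 mm thick, 30 mm tall, 75 mm from the pivot axis, its centre 48 mm above the plate's top (62 mm above the bench)
- deck_c (a point): the loose aluminium deck, an H-shaped plate 24 mm thick, 116 x 166 mm (its x, y), about 0.3 kg; this point is the centre of it, half-way up. In the middle of each long side is a finger notch 26 mm deep and 60 mm long, so the middle is a web 64 mm wide in x: grip it there, along its x. Through holes 16 mm wide at y -56 and y +56 mm take the pegs. Seated, its underside lies on the base plate and its top is 38 mm above the bench
- deck_tongue (a point): centre of the deck's tongue, a low lip 40 mm wide (x) and 12 mm thick, flush with the underside, sticking out 25 mm from the deck's +y end; the point is 95.5 mm along +y and 6 mm below deck_c
- case_a_c (a point): flat closed grey plastic storage case, 68 x 146 x 26 mm (its x, y, z), about 0.2 kg, the largest; smooth flat top and underside; this point is its centre, half-way up. Gripped across its 68 mm width (along its x). May be absent
- case_b_c (a point): flat closed grey plastic storage case, 58.5 x 136 x 20 mm (its x, y, z), about 0.15 kg, the second largest; smooth flat top and underside; this point is its centre, half-way up. Gripped across its 58.5 mm width (along its x). May be absent
- case_c_c (a point): flat closed grey plastic storage case, 49 x 126 x 30 mm (its x, y, z), about 0.14 kg, the third largest; smooth flat top and underside; this point is its centre, half-way up. Gripped across its 49 mm width (along its x). May be absent
- case_d_c (a point): flat closed grey plastic storage case, 39.5 x 116 x 22 mm (its x, y, z), about 0.1 kg, the fourth largest; smooth flat top and underside; this point is its centre, half-way up. Gripped across its 39.5 mm width (along its x). May be absent
- carton_c (a point): red paper carton of glass slides, 30 x 106 x 28 mm (its x, y, z), about 0.14 kg, the smallest; this point is its centre, half-way up. Gripped across its 30 mm width (along its x). May be absent
- case_a: the same storage case as case_a_c: its origin, at the centre of its underside
- case_b: the same storage case as case_b_c: its origin, at the centre of its underside
- case_c: the same storage case as case_c_c: its origin, at the centre of its underside
- case_d: the same storage case as case_d_c: its origin, at the centre of its underside
- carton: the same slide carton as carton_c: its origin, at the centre of its underside
- dish_c (a point): bystander: glass dish with lid, 64 mm across and 16 mm tall, its centre; leave it
- glass_c (a point): bystander: small glass beaker, 52 mm across and 72 mm tall, its centre; leave it
Things that resemble listed ones, but are neither listed nor needed, are in the scene too. What is shaped like the carton but brown is not meant.

How it is judged:
By the outcome, as a careful person would: the job done as asked, in the order asked, and still so for the second after the job is handed in, with the robot touching nothing.
Of case_a, case_b, case_c, case_d, carton only 3 to 5 are there at a start; the rules pass over those that are not, and their reading is None.
At some moment in a run one of case_d, carton may be knocked a few centimetres aside while the robot is not near it.
It also fails if it takes over 210 s, if anything falls off the work surface, if the arm or the gripper's body presses on something with over 40 N, if the wrist force passes 120 N, or if a joint passes its speed limit or range.

## Working session

There is one attempt and no reset: what is moved stays moved. The work goes in short steps, Python scripts to look and compute and a tool call to move; the robot and the scene stay as the last step left them, time stands still between calls to the robot, and variables do not carry over. Pictures are saved under pics/ and viewed, at most 14 in all, crops included, and the job is handed in when it is done.

Besides the shell and the picture viewer there is one more tool, called after "Call:" by a JSON object that holds its "fn" and its "kwargs". jog_arm: Moves the arm, as the interface text tells. Its arguments: {"type":"object","properties":{"plan":{"type":"array"},"grip_force":{"type":"number"}},"required":["plan"]}

```bash
mkdir -p pics
python3 - <<'E'
from rig import sensors, imaging, manip
import cv2,numpy as np
print(sensors.get_state(), manip.tcp_to_tips)
for n in("scene","top"):
    d=imaging.get_image(n); cv2.imwrite(f"pics/{n}0.png",d["image"][:,:,::-1]); np.savez(f"{n}0.npz",**d)
    E=np.array(d["extrinsics"]); print(n,d["K"],d["k1"],E, -E[:3,:3].T@E[:3,3])
E
```

```text
{'clock': 0.0, 'qpos': array([-1.25297188e+00,  2.76578598e-01,  1.50617805e+00,  1.08609186e-05,
        1.36069734e+00, -1.21006613e-01]), 'qd': array([ 0.0015654 , -0.00069359,  0.00185146, -0.00025425, -0.00135734,
        0.00167462]), 'effort': array([ 1.13582690e-03, -4.16769218e+01, -2.45805663e+01, -1.67136882e-04,
        1.09282520e-02,  1.04306153e-05]), 'position': array([ 0.24422757, -0.52029968,  0.40383087]), 'ee_rot': array([-9.26684040e-04,  9.76024656e-01,  2.17657999e-01, -8.61536971e-05]), 'contact_force': array([-0.36455229, -0.58962667,  0.5027469 ]), 'moment': array([-0.00094404, -0.03067395, -0.01981269]), 'gripper_force': 0.0, 'width': 0.08509801503350543} 0.1734
scene [[450.37696849   0.         310.52727879]
 [  0.         450.37696849 239.97852912]
 [  0.           0.           1.        ]] -0.10099857684609954 [[-0.69349486  0.72033302  0.01360947  0.41438869]
 [-0.56549553 -0.55593649  0.60922034  0.30726224]
 [ 0.44640752  0.41479508  0.7928842  -1.37767747]
 [ 0.          0.          0.          1.        ]] [1.07613744 0.44377427 0.89950869]
top [[536.79147071   0.         318.11893907]
 [  0.         536.79147071 233.17427932]
 [  0.           0.           1.        ]] -0.15434107520440982 [[-0.01206223 -0.999827    0.01415895  0.00434983]
 [ 0.98939615 -0.00988433  0.14490535 -0.62334098]
 [-0.14474033  0.01575669  0.98934421 -1.15589767]
 [ 0.          0.          0.          1.        ]] [0.44947863 0.0164009  1.23384452]
```

View pics/top0.png

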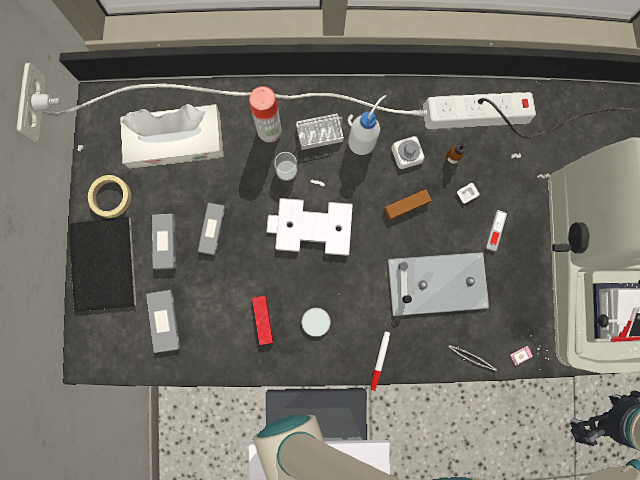

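View pics/scene0.png

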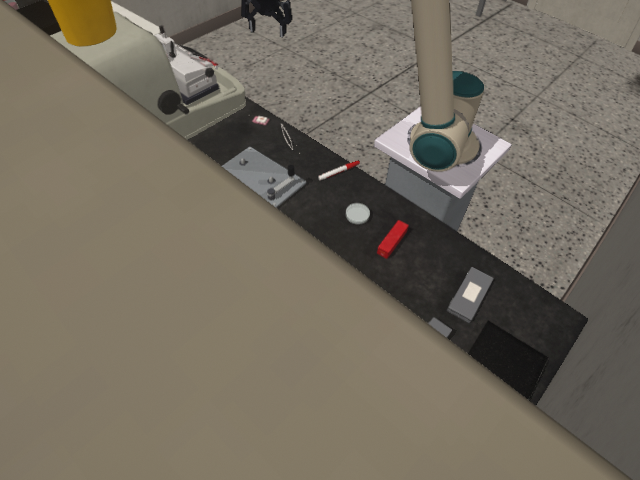

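The top view shows the stand at about (438,284) with its latch at the left (knob at about 406,300). The deck is at (315,227) with its tongue to the left. Three grey cases are at (163,241), (163,321) and (211,229), and the red carton is at (262,320). The brown decoy is at (408,204), the dish at (316,322) and the beaker at (286,166). The scene view is largely blocked, so I'll measure mostly from the top view.

```bash
cat > h.py <<'E'
import cv2,numpy as np
from rig import sensors, imaging, manip
def grab(n="top"):
    return imaging.get_image(n)
def ray(d,uv,z):
    K=np.array(d["K"]);E=np.array(d["extrinsics"]);k=float(d["k1"])
    uv=np.asarray(uv,float).reshape(-1,1,2)
    p=cv2.undistortPoints(uv,K,np.array([k,0,0,0.])).reshape(-1,2)
    v=np.c_[p[:,0],-p[:,1],-np.ones(len(p))]@E[:3,:3]
    c=-E[:3,:3].T@E[:3,3]
    return c+v*((z-c[2])/v[:,2])[:,None]
def proj(d,P):
    K=np.array(d["K"]);E=np.array(d["extrinsics"]);P=np.atleast_2d(P)@E[:3,:3].T+E[:3,3]
    x=np.c_[P[:,0],-P[:,1]]/-P[:,2:]; x=x*(1+float(d["k1"])*(x**2).sum(1,keepdims=True))
    return x*K[0,0]+K[:2,2]
def rect(d,mask,box,z):
    "min-area rect in world (plane z) of the biggest blob within box (u0,v0,u1,v1)"
    m=np.zeros_like(mask);u0,v0,u1,v1=box;m[v0:v1,u0:u1]=mask[v0:v1,u0:u1]
    cs=cv2.findContours(m,cv2.RETR_EXTERNAL,cv2.CHAIN_APPROX_NONE)[0]
    c=max(cs,key=cv2.contourArea)
    w=ray(d,c.reshape(-1,2),z)[:,:2].astype(np.float32)*1000
    return cv2.minAreaRect(w),c
E
python3 - <<'E'
import cv2,numpy as np
d=dict(np.load("top0.npz"));im=d["image"][:,:,::-1]
a=cv2.resize(im[195:360,140:280],None,fx=4,fy=4,interpolation=cv2.INTER_CUBIC)[:600]
b=cv2.resize(im[240:320,380:500],None,fx=6,fy=6,interpolation=cv2.INTER_CUBIC)
cv2.imwrite("pics/c1.png",a);cv2.imwrite("pics/c2.png",b)
g=d["image"]
for v in (225,320,335): print(v,g[v,140:190].mean(1).astype(int))
print(g[235,190:235].mean(1).astype(int)); print(g[320,245:280].tolist()[::3])
E
```

```text
225 [ 81  78  74  76  82  82  79  75  73  73  70  60 153 161 159 157 158 158
 158 159 158 158 159 159 159 160 160 160 160 160 161 161 129 114 121  90
  76  77  77  80  82  82  81  80  76  81  80  82  76  80]
320 [ 77  77  81  83  81  78  77  77  70 133 165 160 156 153 163 218 244 240
 238 237 237 237 237 236 237 237 238 247 175 154 160 160 161 166 134 107
  76  61  64  67  69  67  64  67  69  77  79  72  71  69]
335 [ 81  83  88  88  86  86  85  86  82  78  68 147 164 161 159 158 159 159
 160 158 160 159 159 159 159 159 160 161 161 160 161 160 159 161 161 167
 137 101  69  57  64  64  64  62  61  66  63  62  66  70]
[ 80  84  85  83  78  77  75  74  73  68  71 138 166 158 168 224 241 243
 244 243 241 239 242 228 174 157 167 155  98  64  63  69  67  66  64  68
  68  65  69  70  71  71  67  66  64]
[[86, 83, 78], [80, 79, 75], [87, 87, 80], [41, 55, 51], [225, 62, 68], [223, 68, 74], [221, 68, 66], [225, 74, 76], [123, 25, 29], [78, 74, 70], [79, 74, 69], [70, 68, 64]]
```

View pics/c1.png

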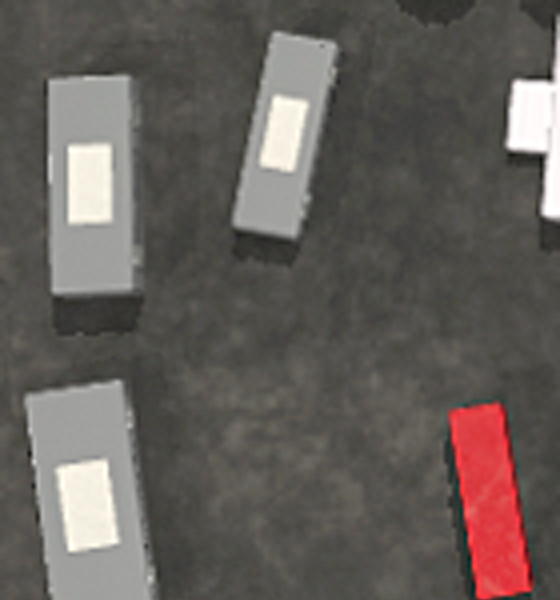

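View pics/c2.png

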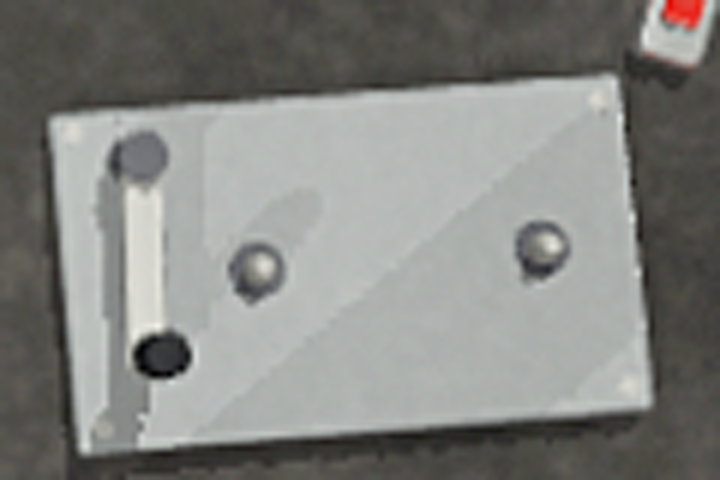

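Crop 1 shows the three case tops as clean grey rectangles, brighter (about 160) than their sides (about 120). Crop 2 shows the pegs at top-view pixels (470.5,280.5) and (422.8,284.2), the latch post at (403,266) and the knob at (407,299).

```bash
cat > m.py <<'E'
from h import *
d=dict(np.load("top0.npz"));im=d["image"];g=im.mean(2)
gray=((g>145)*255).astype(np.uint8)
hsv=cv2.cvtColor(im,cv2.COLOR_RGB2HSV)
red=((im[...,0].astype(int)>170)&(im[...,1]<110)).astype(np.uint8)*255
def show(n,r,px): print(n,"c",np.round(r[0],1),"size+px",np.round(np.array(r[1])+px,1),"ang",round(r[2],1))
px=2.2
for n,box in dict(P=(140,205,190,285),Q=(140,285,190,360),R=(192,195,232,265)).items():
    for z in(.02,.026,.030): show(n+str(z),rect(d,gray,box,z)[0],px)
show("carton",rect(d,red,(245,285,280,355),.028)[0],px)
wh=((g>200)*255).astype(np.uint8)
r,c=rect(d,wh,(262,190,360,262),.024);show("deck",r,px)
base=((g>125)*255).astype(np.uint8)
show("base",rect(d,base,(380,245,492,325),.014)[0],px)
print("pegtops",ray(d,[(470.5,280.5),(422.8,284.2)],.029)*1000)
print("knob top",ray(d,[(407,299.2)],.077)*1000,"post",ray(d,[(403,266.3)],.040)*1000)
m=(((im[...,0]<90))*255).astype(np.uint8)
hole=(g<110).astype(np.uint8)*255
for b in((280,215,300,235),(330,219,350,239)):
    mm=np.zeros_like(hole);mm[b[1]:b[3],b[0]:b[2]]=hole[b[1]:b[3],b[0]:b[2]]
    M=cv2.moments(mm,True);print("hole",M["m00"],ray(d,[(M["m10"]/M["m00"],M["m01"]/M["m00"])],.024)*1000)
for n in ((316,322,.016),(286,166,.072)): print(ray(d,[n[:2]],n[2])*1000)
E
python3 m.py
```

```text
P0.02 c [614.1 356.3] size+px [126.6  50.3] ang 3.1
P0.026 c [613.3 354.6] size+px [126.   50.1] ang 3.1
P0.03 c [612.8 353.5] size+px [125.6  49.9] ang 3.1
Q0.02 c [430.2 352.6] size+px [136.5  61.3] ang 8.4
Q0.026 c [430.3 351. ] size+px [135.8  61. ] ang 8.4
Q0.03 c [430.3 349.9] size+px [135.4  60.8] ang 8.4
R0.02 c [641.6 243.1] size+px [ 42.4 115.9] ang 78.7
R0.026 c [640.7 242. ] size+px [ 42.2 115.3] ang 78.7
R0.03 c [640.  241.2] size+px [ 42.  114.9] ang 78.7
carton c [432.2 124.7] size+px [108.1  31.7] ang 8.9
deck c [644.2  18.2] size+px [192.2 119.4] ang 84.9
base c [ 509.1 -277.8] size+px [132.  227.2] ang 3.3
pegtops [[ 513.20417487 -348.9972049    29.        ]
 [ 506.83192116 -237.99524665   29.        ]]
knob top [[ 472.75304442 -192.18191281   77.        ]] post [[ 547.15163392 -192.09319941   40.        ]]
hole 21.0 [[647.31077474  62.49904704  24.        ]]
hole 21.0 [[637.52178834 -48.50493231  24.        ]]
[[425.88589068   4.20367245  16.        ]]
[[771.7911741   67.80694985  72.        ]]
```

The case at (163,241) matches case c, (163,321) matches b and (211,229) matches d. The carton is there and case a is absent. Base yaw is about +3.3° with base_c at about (510,-294), the latch is at about 0.05 rad, and deck yaw is about -5°. First I'll go over the latch knob.

Call:
{"fn": "jog_arm", "kwargs": {"plan": [{"dx": 24.7, "dy": -14.3, "dz": 7.5}, {"dx": 24.7, "dy": -14.3, "dz": 7.5}, {"dx": 24.7, "dy": -14.3, "dz": 7.5}, {"dx": 24.7, "dy": -14.3, "dz": 7.5}, {"dx": 24.7, "dy": -14.3, "dz": 7.5}, {"dx": 24.7, "dy": -14.3, "dz": 7.5}, {"dx": 24.7, "dy": -14.3, "dz": 7.5}, {"dx": 24.7, "dy": -14.3, "dz": 7.5}, {"dx": 24.7, "dy": -14.3, "dz": 7.5}, {"dx": 24.7, "dy": -14.3, "dz": 7.5}, {"dx": 24.7, "dy": -14.3, "dz": 7.5}, {"dx": 24.7, "dy": -14.3, "dz": 7.5}, {"dx": 24.7, "dy": -14.3, "dz": 7.5}, {"dx": 24.7, "dy": -14.3, "dz": 7.5}, {"az": -1}, {"az": -1}, {"az": -1}, {"az": -1}, {"az": -1}, {"az": -1}]}}

```text
$.plan[0]: bad value
```

Call:
{"fn": "jog_arm", "kwargs": {"plan": [{"az": -1}, {"az": -1}, {"az": -1}, {"az": -1}, {"az": -1}, {"az": -1}, {"az": -1}, {"az": -1}, {"az": -1}, {"az": -1}, {"az": -1}, {"az": -1}, {"az": -1}, {"az": -1}, {"az": -1}, {"az": -1}, {"az": -1}, {"az": -1}, {"az": -1, "grip": 0.5}, {"grip": 0.5}]}}

```text
$.plan[0]: bad value
```

```bash
cat >> h.py <<'E'
def pose():
    s=sensors.get_state();w,x,y,z=s["ee_rot"]
    p=np.array(s["position"])*1000
    yaw=np.degrees(np.arctan2(2*(x*y+w*z),1-2*(y*y+z*z)))
    zx,zy=2*(x*z+w*y),2*(y*z-w*x)
    return s,p,yaw,(zx,zy)
def go(x,y,z,yaw=None):
    "print tool shifts (mm) at present yaw, and turn units, to get to target TCP"
    s,p,ps,t=pose();D=np.array([x,y,z])-p;a=np.radians(ps);c,n=np.cos(a),np.sin(a)
    print("t %.1f pos"%s["clock"],np.round(p,1),"yaw %.1f"%ps,"tilt",np.round(t,4),"F",np.round(s["contact_force"],1),"w %.1f gf %.0f"%(s["width"]*1000,s["gripper_force"]))
    print("  dx %.1f dy %.1f dz %.1f"%(D[0]*c+D[1]*n,D[0]*n-D[1]*c,-D[2]), "" if yaw is None else "az %.2f"%(-((yaw-ps+180)%360-180)/6))
E
python3 -c "
from h import *
go(472.8,-192.2,217,175)
d=grab();np.savez('top1.npz',**d);cv2.imwrite('pics/t1.png',cv2.resize(d['image'][190:330,350:520,::-1],None,fx=4,fy=4))"
```

```text
t 0.1 pos [ 244.2 -520.4  403.9] yaw 25.1 tilt [-0.0005  0.0016] F [-0.9  0.2  0.1] w 85.4 gf 0
  dx 346.3 dy -199.9 dz 186.9 az -24.98
```

The first row was rejected. I'll test whether every key has to be present.

Call:
{"fn": "jog_arm", "kwargs": {"plan": [{"dx": 24.7, "dy": -14.3, "dz": 7.5, "ax": 0, "ay": 0, "az": 0, "grip": 0}]}}

```text
clock: 0.23
position: [0.2592, -0.5005, 0.3977]
ee_rot: [0.003, 0.976, 0.216, -0.001]
contact_force: [1.9, -0.5, -0.1]
width: 0.0851
gripper_force: 0.0
```

Call:
{"fn": "jog_arm", "kwargs": {"plan": [{"dx": 32.2, "dy": -18.6, "dz": 9.8, "ax": 0, "ay": 0, "az": 0, "grip": 0}, {"dx": 32.2, "dy": -18.6, "dz": 9.8, "ax": 0, "ay": 0, "az": 0, "grip": 0}, {"dx": 32.2, "dy": -18.6, "dz": 9.8, "ax": 0, "ay": 0, "az": 0, "grip": 0}, {"dx": 32.2, "dy": -18.6, "dz": 9.8, "ax": 0, "ay": 0, "az": 0, "grip": 0}, {"dx": 32.2, "dy": -18.6, "dz": 9.8, "ax": 0, "ay": 0, "az": 0, "grip": 0}, {"dx": 32.2, "dy": -18.6, "dz": 9.8, "ax": 0, "ay": 0, "az": 0, "grip": 0}, {"dx": 32.2, "dy": -18.6, "dz": 9.8, "ax": 0, "ay": 0, "az": 0, "grip": 0}, {"dx": 32.2, "dy": -18.6, "dz": 9.8, "ax": 0, "ay": 0, "az": 0, "grip": 0}, {"dx": 32.2, "dy": -18.6, "dz": 9.8, "ax": 0, "ay": 0, "az": 0, "grip": 0}, {"dx": 32.2, "dy": -18.6, "dz": 9.8, "ax": 0, "ay": 0, "az": 0, "grip": 0}, {"dx": 0, "dy": 0, "dz": 0, "ax": 0, "ay": 0, "az": -1, "grip": 0}, {"dx": 0, "dy": 0, "dz": 0, "ax": 0, "ay": 0, "az": -1, "grip": 0}, {"dx": 0, "dy": 0, "dz": 0, "ax": 0, "ay": 0, "az": -1, "grip": 0}, {"dx": 0, "dy": 0, "dz": 0, "ax": 0, "ay": 0, "az": -1, "grip": 0}, {"dx": 0, "dy": 0, "dz": 0, "ax": 0, "ay": 0, "az": -1, "grip": 0}, {"dx": 0, "dy": 0, "dz": 0, "ax": 0, "ay": 0, "az": -1, "grip": 0}, {"dx": 0, "dy": 0, "dz": 0, "ax": 0, "ay": 0, "az": -1, "grip": 0}, {"dx": 0, "dy": 0, "dz": 0, "ax": 0, "ay": 0, "az": -1, "grip": 0}, {"dx": 0, "dy": 0, "dz": 0, "ax": 0, "ay": 0, "az": -1, "grip": 0}, {"dx": 0, "dy": 0, "dz": 0, "ax": 0, "ay": 0, "az": -1, "grip": 0}]}}

```text
clock: 1.9
position: [0.473, -0.1919, 0.299]
ee_rot: [-0.0, 0.735, 0.678, -0.0]
contact_force: [0.3, 0.1, 0.5]
width: 0.0853
gripper_force: 0.0
```

Call:
{"fn": "jog_arm", "kwargs": {"plan": [{"dx": 0, "dy": 0, "dz": 0, "ax": 0, "ay": 0, "az": -1, "grip": 0.5}, {"dx": 0, "dy": 0, "dz": 0, "ax": 0, "ay": 0, "az": -1, "grip": 0.5}, {"dx": 0, "dy": 0, "dz": 0, "ax": 0, "ay": 0, "az": -1, "grip": 0.5}, {"dx": 0, "dy": 0, "dz": 0, "ax": 0, "ay": 0, "az": -1, "grip": 0.5}, {"dx": 0, "dy": 0, "dz": 0, "ax": 0, "ay": 0, "az": -1, "grip": 0.5}, {"dx": 0, "dy": 0, "dz": 0, "ax": 0, "ay": 0, "az": -1, "grip": 0.5}, {"dx": 0, "dy": 0, "dz": 0, "ax": 0, "ay": 0, "az": -1, "grip": 0.5}, {"dx": 0, "dy": 0, "dz": 0, "ax": 0, "ay": 0, "az": -1, "grip": 0.5}, {"dx": 0, "dy": 0, "dz": 0, "ax": 0, "ay": 0, "az": -1, "grip": 0.5}, {"dx": 0, "dy": 0, "dz": 0, "ax": 0, "ay": 0, "az": -1, "grip": 0.5}, {"dx": 0, "dy": 0, "dz": 0, "ax": 0, "ay": 0, "az": -1, "grip": 0.5}, {"dx": 0, "dy": 0, "dz": 0, "ax": 0, "ay": 0, "az": -1, "grip": 0.5}, {"dx": 0, "dy": 0, "dz": 0, "ax": 0, "ay": 0, "az": -1, "grip": 0.5}, {"dx": 0, "dy": 0, "dz": 0, "ax": 0, "ay": 0, "az": -1, "grip": 0.5}, {"dx": 0, "dy": 0, "dz": 0, "ax": 0, "ay": 0, "az": -1, "grip": 0.5}, {"dx": 0, "dy": 0, "dz": 0, "ax": 0, "ay": 0, "az": 0, "grip": 0.5}, {"dx": 0, "dy": 0, "dz": 0, "ax": 0, "ay": 0, "az": 0, "grip": 0.5}]}}

```text
clock: 3.32
position: [0.473, -0.1919, 0.299]
ee_rot: [-0.0, 0.044, 0.999, 0.0]
contact_force: [-0.6, 0.2, 0.1]
width: 0.0428
gripper_force: 0.0
```

```bash
python3 -c "
from h import *
go(472.8,-192.2,217,175)
d=grab();np.savez('top1.npz',**d)
print(proj(d,[[.4728,-.1922,.077]]))"
```

```text
t 3.3 pos [ 473.  -191.9  299. ] yaw 175.0 tilt [-0.0004  0.0001] F [-0.6  0.2  0.1] w 42.8 gf 0
  dx 0.1 dy -0.3 dz 82.0 az -0.00
[[407.00764313 299.17804842]]
```

Call:
{"fn": "jog_arm", "kwargs": {"plan": [{"dx": 0, "dy": 0, "dz": 20, "ax": 0, "ay": 0, "az": 0, "grip": 0.5}, {"dx": 0, "dy": 0, "dz": 20, "ax": 0, "ay": 0, "az": 0, "grip": 0.5}, {"dx": 0, "dy": 0, "dz": 20, "ax": 0, "ay": 0, "az": 0, "grip": 0.5}, {"dx": 0, "dy": 0, "dz": 20, "ax": 0, "ay": 0, "az": 0, "grip": 0.5}, {"dx": 0, "dy": 0, "dz": 0, "ax": 0, "ay": 0, "az": 0, "grip": 0.7}, {"dx": 0, "dy": 0, "dz": 0, "ax": 0, "ay": 0, "az": 0, "grip": 0.7}, {"dx": 0, "dy": 0, "dz": 0, "ax": 0, "ay": 0, "az": 0, "grip": 0.7}]}}

```text
clock: 3.95
position: [0.4735, -0.1922, 0.22]
ee_rot: [0.001, 0.043, 0.999, -0.0]
contact_force: [0.3, 0.2, 0.6]
width: 0.0258
gripper_force: 0.0
```

Call:
{"fn": "jog_arm", "kwargs": {"plan": [{"dx": 0.3, "dy": 7.2, "dz": 0, "ax": 0, "ay": 0, "az": 0.92, "grip": 0.7}, {"dx": 0.3, "dy": 7.2, "dz": 0, "ax": 0, "ay": 0, "az": 0.92, "grip": 0.7}, {"dx": 0.3, "dy": 7.2, "dz": 0, "ax": 0, "ay": 0, "az": 0.92, "grip": 0.7}, {"dx": 0.3, "dy": 7.2, "dz": 0, "ax": 0, "ay": 0, "az": 0.92, "grip": 0.7}, {"dx": 0.3, "dy": 7.2, "dz": 0, "ax": 0, "ay": 0, "az": 0.92, "grip": 0.7}, {"dx": 0.3, "dy": 7.2, "dz": 0, "ax": 0, "ay": 0, "az": 0.92, "grip": 0.7}, {"dx": 0.3, "dy": 7.2, "dz": 0, "ax": 0, "ay": 0, "az": 0.92, "grip": 0.7}, {"dx": 0.3, "dy": 7.2, "dz": 0, "ax": 0, "ay": 0, "az": 0.92, "grip": 0.7}]}}

```text
clock: 4.62
position: [0.4948, -0.14, 0.2211]
ee_rot: [0.002, 0.417, 0.909, -0.0]
contact_force: [-0.7, -1.0, 0.4]
width: 0.0256
gripper_force: 0.7
```

```bash
python3 -c "
from h import *
import math
a=math.radians(180-44);go(549.2+75*math.cos(a),-192+75*math.sin(a),217,131)"
```

```text
t 4.6 pos [ 494.8 -140.   221.1] yaw 130.7 tilt [ 0.0034 -0.0025] F [-0.7 -1.   0.4] w 25.6 gf 1
  dx -0.3 dy 0.4 dz 4.1 az -0.05
```

Call:
{"fn": "jog_arm", "kwargs": {"plan": [{"dx": 0.3, "dy": 7.2, "dz": 0, "ax": 0, "ay": 0, "az": 0.92, "grip": 0.7}, {"dx": 0.3, "dy": 7.2, "dz": 0, "ax": 0, "ay": 0, "az": 0.92, "grip": 0.7}, {"dx": 0.3, "dy": 7.2, "dz": 0, "ax": 0, "ay": 0, "az": 0.92, "grip": 0.7}, {"dx": 0.3, "dy": 7.2, "dz": 0, "ax": 0, "ay": 0, "az": 0.92, "grip": 0.7}, {"dx": 0.3, "dy": 7.2, "dz": 0, "ax": 0, "ay": 0, "az": 0.92, "grip": 0.7}, {"dx": 0.3, "dy": 7.2, "dz": 0, "ax": 0, "ay": 0, "az": 0.92, "grip": 0.7}, {"dx": 0.3, "dy": 7.2, "dz": 0, "ax": 0, "ay": 0, "az": 0.92, "grip": 0.7}, {"dx": 0.3, "dy": 7.2, "dz": 0, "ax": 0, "ay": 0, "az": 0.92, "grip": 0.7}, {"dx": 0.3, "dy": 7.2, "dz": 0, "ax": 0, "ay": 0, "az": 0.92, "grip": 0.7}, {"dx": 0, "dy": 0, "dz": 0, "ax": 0, "ay": 0, "az": 0, "grip": 0.7}, {"dx": 0, "dy": 0, "dz": 0, "ax": 0, "ay": 0, "az": 0, "grip": 0.5}, {"dx": 0, "dy": 0, "dz": 0, "ax": 0, "ay": 0, "az": 0, "grip": 0.5}, {"dx": 0, "dy": 0, "dz": -20, "ax": 0, "ay": 0, "az": 0, "grip": 0.5}, {"dx": 0, "dy": 0, "dz": -20, "ax": 0, "ay": 0, "az": 0, "grip": 0.3}, {"dx": 0, "dy": 0, "dz": -20, "ax": 0, "ay": 0, "az": 0, "grip": 0}, {"dx": 0, "dy": 0, "dz": 0, "ax": 0, "ay": 0, "az": 0, "grip": 0}]}}

```text
clock: 5.95
position: [0.5536, -0.1173, 0.2835]
ee_rot: [0.004, 0.758, 0.652, 0.002]
contact_force: [0.8, 0.7, -0.1]
width: 0.0771
gripper_force: 0.0
```

```bash
python3 -c "
from h import *
import math
d=dict(np.load('top1.npz'));im=d['image'];g=im.mean(2)
# deck body: top-face, drop the tongue by masking columns
wh=((g>200)*255).astype(np.uint8)
for u0 in (278,280):
    r,c=rect(d,wh,(u0,190,360,262),.024);print(np.round(r[0],1),np.round(r[1],1),r[2])
print(g[227,262:285].astype(int)); print(g[212,272:284].astype(int),g[240,345:358].astype(int))
# right edge & left edge of the body as lines
v=np.arange(205,222); 
go(642.8,6.5,290,85)"
```

```text
[643.2   6.8] [167.  117.2] 84.90123748779297
[643.1   6.2] [165.9 117.2] 84.950439453125
[ 69  71  74  64  75 204 255 251 246 249 251 250 250 250 237 209 248 246
 247 249 251 251 248]
[ 83  74  69  74  69  57 161 240 252 247 249 248] [248 251 253 255 245  88  60  70  71  74  73  75  75]
t 6.0 pos [ 553.6 -117.3  283.5] yaw 81.4 tilt [ 0.0078 -0.0027] F [ 0.8  0.7 -0.1] w 77.1 gf 0
  dx 135.8 dy 69.7 dz -6.5 az -0.60
```

Call:
{"fn": "jog_arm", "kwargs": {"plan": [{"dx": 27.2, "dy": 13.9, "dz": 0, "ax": 0, "ay": 0, "az": 0, "grip": 0}, {"dx": 27.2, "dy": 13.9, "dz": 0, "ax": 0, "ay": 0, "az": 0, "grip": 0}, {"dx": 27.2, "dy": 13.9, "dz": 0, "ax": 0, "ay": 0, "az": 0, "grip": 0}, {"dx": 27.2, "dy": 13.9, "dz": 0, "ax": 0, "ay": 0, "az": 0, "grip": 0}, {"dx": 27.2, "dy": 13.9, "dz": 0, "ax": 0, "ay": 0, "az": 0, "grip": 0}, {"dx": 0, "dy": 0, "dz": 0, "ax": 0, "ay": 0, "az": -0.6, "grip": 0}, {"dx": 0, "dy": 0, "dz": 0, "ax": 0, "ay": 0, "az": 0, "grip": 0}, {"dx": 0, "dy": 0, "dz": 0, "ax": 0, "ay": 0, "az": 0, "grip": 0}]}}

```text
clock: 6.62
position: [0.6413, 0.0072, 0.2786]
ee_rot: [-0.0, 0.738, 0.675, -0.001]
contact_force: [0.7, -0.2, 1.2]
width: 0.0854
gripper_force: 0.0
```

```bash
python3 -c "
from h import *
go(643.1,6.8,178,85)
print(np.degrees(sensors.get_state()['qpos'])[5])"
```

```text
t 6.6 pos [641.3   7.2 278.6] yaw 84.9 tilt [-0.0015 -0.0004] F [ 0.7 -0.2  1.2] w 85.4 gf 0
  dx -0.2 dy 1.9 dz 100.6 az -0.02
-0.44728327014864444
```

Call:
{"fn": "jog_arm", "kwargs": {"plan": [{"dx": 0, "dy": 1.8, "dz": 30, "ax": 0, "ay": 0, "az": 0, "grip": 0}, {"dx": 0, "dy": 0, "dz": 30, "ax": 0, "ay": 0, "az": 0, "grip": 0}, {"dx": 0, "dy": 0, "dz": 25, "ax": 0, "ay": 0, "az": 0, "grip": 0}, {"dx": 0, "dy": 0, "dz": 15, "ax": 0, "ay": 0, "az": 0, "grip": 0}, {"dx": 0, "dy": 0, "dz": 0, "ax": 0, "ay": 0, "az": 0, "grip": 0}, {"dx": 0, "dy": 0, "dz": 0, "ax": 0, "ay": 0, "az": 0, "grip": 0.5}, {"dx": 0, "dy": 0, "dz": 0, "ax": 0, "ay": 0, "az": 0, "grip": 0.5}, {"dx": 0, "dy": 0, "dz": 0, "ax": 0, "ay": 0, "az": 0, "grip": 0.5}, {"dx": 0, "dy": 0, "dz": 0, "ax": 0, "ay": 0, "az": 0, "grip": 0.5}], "grip_force": 50}}

```text
clock: 7.37
position: [0.6441, 0.0065, 0.1809]
ee_rot: [0.001, 0.738, 0.675, 0.001]
contact_force: [-0.4, -0.7, 1.2]
width: 0.0627
gripper_force: 58.0
```

```bash
python3 -c "
from h import *
go(643.1,6.8,260,85)"
```

```text
t 7.4 pos [644.1   6.5 180.9] yaw 84.9 tilt [ 0.003  -0.0007] F [-0.4 -0.7  1.2] w 62.7 gf 58
  dx 0.2 dy -1.0 dz -79.1 az -0.02
```

Call:
{"fn": "jog_arm", "kwargs": {"plan": [{"dx": 0, "dy": 0, "dz": -24, "ax": 0, "ay": 0, "az": 0, "grip": 0.5}, {"dx": 0, "dy": 0, "dz": -27, "ax": 0, "ay": 0, "az": 0, "grip": 0.5}, {"dx": 0, "dy": 0, "dz": -27, "ax": 0, "ay": 0, "az": 0, "grip": 0.5}, {"dx": 0, "dy": 0, "dz": -26, "ax": 0, "ay": 0, "az": 0, "grip": 0.5}, {"dx": -31.2, "dy": -10.7, "dz": 0, "ax": 0, "ay": 0, "az": 0, "grip": 0.5}, {"dx": -31.2, "dy": -10.7, "dz": 0, "ax": 0, "ay": 0, "az": 0, "grip": 0.5}, {"dx": -31.2, "dy": -10.7, "dz": 0, "ax": 0, "ay": 0, "az": 0, "grip": 0.5}, {"dx": -31.2, "dy": -10.7, "dz": 0, "ax": 0, "ay": 0, "az": 0, "grip": 0.5}, {"dx": -31.2, "dy": -10.7, "dz": 0, "ax": 0, "ay": 0, "az": 0, "grip": 0.5}, {"dx": -31.2, "dy": -10.7, "dz": 0, "ax": 0, "ay": 0, "az": 0, "grip": 0.5}, {"dx": -31.2, "dy": -10.7, "dz": 0, "ax": 0, "ay": 0, "az": 0, "grip": 0.5}, {"dx": -31.2, "dy": -10.7, "dz": 0, "ax": 0, "ay": 0, "az": 0, "grip": 0.5}, {"dx": -31.2, "dy": -10.7, "dz": 0, "ax": 0, "ay": 0, "az": 0, "grip": 0.5}, {"dx": -31.2, "dy": -10.7, "dz": 0, "ax": 0, "ay": 0, "az": 0, "grip": 0.5}, {"dx": 0, "dy": 0, "dz": 0, "ax": 0, "ay": 0, "az": -0.7, "grip": 0.5}, {"dx": 0, "dy": 0, "dz": 0, "ax": 0, "ay": 0, "az": -0.7, "grip": 0.5}, {"dx": 0, "dy": 0, "dz": 0, "ax": 0, "ay": 0, "az": 0, "grip": 0.5}, {"dx": 0, "dy": 0, "dz": 0, "ax": 0, "ay": 0, "az": 0, "grip": 0.5}]}}

```text
clock: 8.87
position: [0.5091, -0.2944, 0.2835]
ee_rot: [0.0, 0.687, 0.726, 0.0]
contact_force: [0.1, 0.3, -2.8]
width: 0.0625
gripper_force: 57.4
```

```bash
python3 -c "
from h import *
go(510,-294.4,260,93.3)
d=grab();np.savez('top2.npz',**d)
s=grab('scene');np.savez('scene2.npz',**s)
a=cv2.resize(d['image'][190:340,360:520,::-1],None,fx=4,fy=4)
cv2.imwrite('pics/t2.png',a[:600])"
```

```text
t 8.9 pos [ 509.1 -294.4  283.5] yaw 93.2 tilt [ 0.0004 -0.0002] F [ 0.1  0.3 -2.8] w 62.5 gf 57
  dx -0.1 dy 0.9 dz 23.5 az -0.02
```

View pics/t2.png

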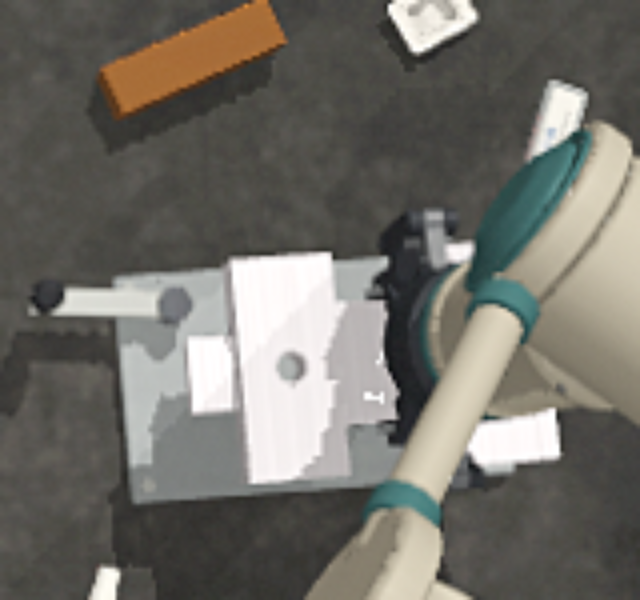

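The latch now points along +y and is open. The deck hangs over the base, with its +y hole at top-view pixel (432.8,281.5) and its left edge visible. Next I'll compare the hole and edge with the pegs.

```bash
python3 -c "
from h import *
d=dict(np.load('top2.npz'));im=d['image'];g=im.mean(2)
p=np.array([509.1,-294.4]);a=np.radians(3.2);ex=np.array([np.cos(a),np.sin(a)]);ey=np.array([-np.sin(a),np.cos(a)])
def rel(w,o=p): w=w[0][:2]*1000-o; return np.round([w@ex,w@ey],1)
m=np.zeros_like(g,np.uint8);m[276:288,427:439]=(g<215)[276:288,427:439]*255
M=cv2.moments(m,True);u=(M['m10']/M['m00'],M['m01']/M['m00']);print('hole px',u,M['m00'])
for z in(.1266,.1146): print('hole rel TCP',rel(ray(d,[u],z)), rel(ray(d,[(432.75,281.5)],z)))
print(g[262,410:425].astype(int));print(g[300,410:430].astype(int));print(g[248:262,428].astype(int),g[302:316,428].astype(int)); print(g[284,400:424].astype(int))
print(ray(d,[(432.75,281.5)],.1266)*1000)
d0=dict(np.load('top0.npz'));g0=d0['image'].mean(2).astype(int)
print(g0[272:290,464:478]);print(g0[276:294,415:431])
"
```

```text
hole px (432.58, 281.42) 50.0
hole rel TCP [ 1.6 56.1] [ 1.5 55.8]
hole rel TCP [ 2.1 53.3] [ 1.9 53. ]
[178 178 178 175 182 196 152 141 226 255 250 254 252 253 253]
[126 127 127 128 126 126 126 124 123 127 127 177 253 242 241 242 243 245
 242 241]
[ 78  74  75  77  66  50 227 255 253 252 251 252 252 251] [244 245 246 246 246 247 247 253 197 115 125  72  51  55]
[188 188 189 189 189 190 165 209 255 255 251 252 255 253 255 252 246 255
 179 133 201 250 239 242]
[[ 507.43355014 -238.61159317  126.6       ]]
[[172 170 171 173 172 172 171 172 172 172 172 174 173 173]
 [173 173 171 172 172 172 173 173 172 173 171 171 171 173]
 [173 172 174 173 172 173 174 174 173 171 173 172 172 172]
 [172 172 173 176 175 176 177 177 173 172 173 174 173 171]
 [171 171 174 178 175 163 163 175 181 177 176 173 171 170]
 [173 173 171 144  98 103 102  97 123 168 178 173 171 169]
 [173 166 134 100 100  99 118 119  96 124 169 177 173 171]
 [174 164 116 103 113 138 169 189 177 117 142 173 175 173]
 [176 161  90 104 114 134 167 202 209 160 131 170 174 172]
 [179 166 102 107 107 115 140 195 208 158 112 166 176 174]

[... 979 characters left out ...]
 195 160 106 165 188 187 186]
 [173 174 179  96 105 107 127 159 206 208 173 109 147 190 187 186]
 [175 177 178 112 106  92 117 137 175 186 146 110 150 193 187 187]
 [175 178 178 137 103  74 107 124 133 146 119 111 151 193 187 186]
 [175 176 178 173 102  63  81  96 107  95 108 122 175 191 188 187]
 [174 174 175 178  96  68  64  78  83 102 114 159 191 188 186 186]
 [173 173 183 187 177 122 109  84 108 158 185 187 187 185 185 186]
 [181 180 183 186 188 178 126 136 185 187 190 185 185 183 184 185]
 [185 183 185 185 186 190 181 182 188 186 185 183 184 183 184 185]
 [186 184 183 185 184 186 186 185 183 183 184 184 183 183 185 185]
 [184 184 185 185 186 185 184 184 182 183 183 183 183 182 183 185]]
```

```bash
python3 -c "
from h import *
d0=dict(np.load('top0.npz'));g=d0['image'].mean(2)
P=[]
for b,v in(((464,274,476,288),172),((416,278,429,291),180)):
    m=np.zeros(g.shape,np.uint8);u0,v0,u1,v1=b;m[v0:v1,u0:u1]=(g<v-22)[v0:v1,u0:u1]*255
    c=max(cv2.findContours(m,0,cv2.CHAIN_APPROX_NONE)[0],key=cv2.contourArea);(q,r)=cv2.minEnclosingCircle(c);x=cv2.boundingRect(c)
    q2=(x[0]+(x[2]-1)/2,x[1]+(x[3]-1)/2)
    for z in(.014,.0215): print(q,r,x,np.round(ray(d0,[q,q2],z)*1000,1).tolist())
# base corners
gm=((g>125)*255).astype(np.uint8)
r,c=rect(d0,gm,(380,245,492,325),.014);print(np.round(cv2.boxPoints(r),1).tolist())
# calibrate the camera on other surveyed point: bench edges? print deck at rest vs grip
print(g[284,382:400].astype(int),g[284,480:495].astype(int))
print(np.round(ray(d0,[(389.5,284),(488.5,284)],.014)*1000,1).tolist())
"
```

```text
(469.5, 281.5) 5.147915363311768 (466, 277, 9, 10) [[511.7, -351.1, 14.0], [511.7, -352.3, 14.0]]
(469.5, 281.5) 5.147915363311768 (466, 277, 9, 10) [[511.4, -348.8, 21.5], [511.3, -350.0, 21.5]]
(422.5, 285.0) 5.2202534675598145 (418, 280, 10, 11) [[505.7, -240.4, 14.0], [505.7, -240.4, 14.0]]
(422.5, 285.0) 5.2202534675598145 (418, 280, 10, 11) [[505.4, -238.8, 21.5], [505.4, -238.8, 21.5]]
[[437.8999938964844, -169.1999969482422], [450.70001220703125, -393.79998779296875], [580.2999877929688, -386.3999938964844], [567.5, -161.8000030517578]]
[ 91  93  95  90  85  92  69  53 142 189 191 188 188 189 193 152 136 137] [173 174 174 172 174 178 150  52  58  63  69  66  64  61  64]
[[509.2, -164.3, 14.0], [505.0, -396.2, 14.0]]
```

Call:
{"fn": "jog_arm", "kwargs": {"plan": [{"dx": -0.8, "dy": 0.5, "dz": 20, "ax": 0, "ay": 0, "az": 0, "grip": 0.5}, {"dx": 0, "dy": 0, "dz": 20, "ax": 0, "ay": 0, "az": 0, "grip": 0.5}, {"dx": 0, "dy": 0, "dz": 20, "ax": 0, "ay": 0, "az": 0, "grip": 0.5}, {"dx": 0, "dy": 0, "dz": 9, "ax": 0, "ay": 0, "az": 0, "grip": 0.5}, {"dx": 0, "dy": 0, "dz": 0, "ax": 0, "ay": 0, "az": 0, "grip": 0.5}, {"dx": 0, "dy": 0, "dz": 0, "ax": 0, "ay": 0, "az": 0, "grip": 0.5}]}}

```text
clock: 9.47
position: [0.5101, -0.2949, 0.2142]
ee_rot: [-0.0, 0.686, 0.727, -0.0]
contact_force: [-0.0, 0.8, -3.7]
width: 0.0623
gripper_force: 57.4
```

```bash
python3 -c "
from h import *
go(510,-295.2,195,93.3)
s,p,yaw,t=pose()
d=grab();np.savez('top3.npz',**d);g=d['image'].mean(2);zt=(p[2]-156.9)/1000
u=proj(d,[[.5067,-.2395,zt]])[0];u0,v0=np.round(u).astype(int);print(u,zt)
print(g[v0-7:v0+8,u0-8:u0+9].astype(int))
m=np.zeros(g.shape,np.uint8);s=np.s_[v0-6:v0+7,u0-7:u0+8];m[s]=(g<215)[s]*255
M=cv2.moments(m,True);q=(M['m10']/M['m00'],M['m01']/M['m00']);print(q,M['m00'],ray(d,[q],zt)*1000)
a=cv2.resize(d['image'][230:340,370:510,::-1],None,fx=5,fy=5)
cv2.imwrite('pics/t3.png',a)"
```

```text
t 9.5 pos [ 510.1 -294.9  214.2] yaw 93.3 tilt [-0.0003  0.0001] F [-0.   0.8 -3.7] w 62.3 gf 57
  dx -0.3 dy -0.1 dz 19.2 az 0.00
[426.11769741 283.5907257 ] 0.05731551688717272
[[253 252 242 239 240 241 242 239 240 238 238 241 242 240 239 243 232]
 [245 246 237 240 241 243 247 247 246 244 240 242 242 240 238 244 227]
 [240 242 238 241 245 250 235 201 201 218 238 245 243 241 239 245 228]
 [240 243 238 242 248 194 158 126 137 160 200 234 245 242 240 246 231]
 [240 243 240 245 246  74  56  82 116 132 149 207 249 243 241 232 189]
 [240 244 240 245 216  76  84  73  90 133 129 181 238 245 243 228 170]
 [240 244 241 243 209 109 124 101  71 113 129 184 242 245 243 229 172]
 [240 244 241 244 233 125 144 121  80 103 129 189 243 244 244 227 171]
 [240 244 241 243 242 173 124 108  73 107 155 218 246 243 243 223 166]
 [240 243 241 241 244 237 198 120 139 211 233 240 242 243 242 239 237]
 [240 243 241 239 242 245 242 239 237 243 242 240 240 241 241 240 243]
 [240 243 242 239 240 242 243 246 243 241 239 238 239 242 241 239 242]
 [240 242 243 239 240 241 241 243 241 238 239 237 239 241 241 239 244]
 [241 242 244 239 240 241 241 243 240 238 239 238 239 242 241 239 244]
 [241 243 244 239 240 241 240 242 240 239 239 238 238 242 241 240 244]]
(425.72340425531917, 282.6595744680851) 47.0 [[ 508.77054237 -238.68846452   57.31551689]]
```

View pics/t3.png

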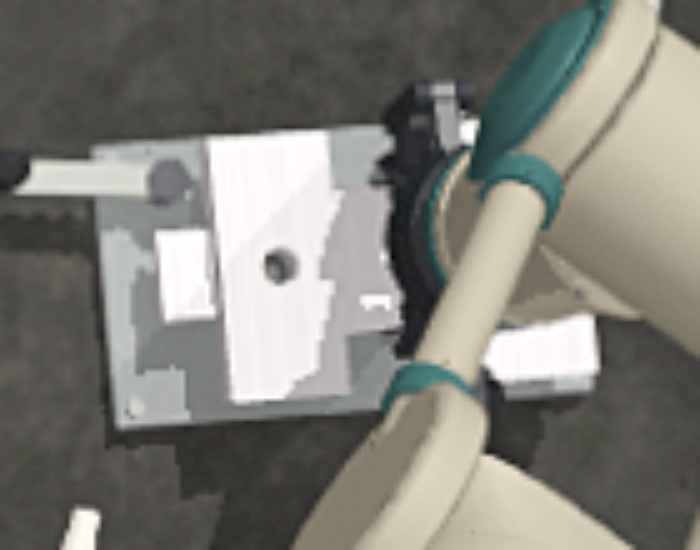

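The deck hangs just above the pegs. The peg tip shows inside the hole at about (423.5,283.8), roughly 1.5–2 mm toward -x of the hole's bottom rim. I'll shift by that and lower slowly while watching the force.

Call:
{"fn": "jog_arm", "kwargs": {"plan": [{"dx": -0.3, "dy": -1.8, "dz": 0, "ax": 0, "ay": 0, "az": 0, "grip": 0.5}, {"dx": 0, "dy": 0, "dz": 3, "ax": 0, "ay": 0, "az": 0, "grip": 0.5}, {"dx": 0, "dy": 0, "dz": 3, "ax": 0, "ay": 0, "az": 0, "grip": 0.5}, {"dx": 0, "dy": 0, "dz": 2, "ax": 0, "ay": 0, "az": 0, "grip": 0.5}, {"dx": 0, "dy": 0, "dz": 0, "ax": 0, "ay": 0, "az": 0, "grip": 0.5}]}}

```text
clock: 9.93
position: [0.5079, -0.2955, 0.2059]
ee_rot: [-0.0, 0.686, 0.727, -0.0]
contact_force: [0.3, -0.3, -4.0]
width: 0.0625
gripper_force: 57.5
```

Call:
{"fn": "jog_arm", "kwargs": {"plan": [{"dx": 0, "dy": 0, "dz": 2, "ax": 0, "ay": 0, "az": 0, "grip": 0.5}, {"dx": 0, "dy": 0, "dz": 2, "ax": 0, "ay": 0, "az": 0, "grip": 0.5}, {"dx": 0, "dy": 0, "dz": 0, "ax": 0, "ay": 0, "az": 0, "grip": 0.5}]}}

```text
clock: 10.18
position: [0.5079, -0.2955, 0.2018]
ee_rot: [-0.0, 0.686, 0.727, -0.0]
contact_force: [-0.4, -0.7, -2.8]
width: 0.0627
gripper_force: 57.5
```

```bash
python3 -c "
from h import *
go(508.3,-295.2,195,93.3); print(sensors.get_state()['moment'])"
```

```text
t 10.2 pos [ 507.9 -295.5  201.8] yaw 93.3 tilt [-0.0006  0.0004] F [-0.4 -0.7 -2.8] w 62.7 gf 57
  dx 0.2 dy 0.4 dz 6.8 az 0.00
[ 0.01365558 -0.00152042  0.01709675]
```

Call:
{"fn": "jog_arm", "kwargs": {"plan": [{"dx": 0, "dy": 0, "dz": 2.5, "ax": 0, "ay": 0, "az": 0, "grip": 0.5}, {"dx": 0, "dy": 0, "dz": 2.5, "ax": 0, "ay": 0, "az": 0, "grip": 0.5}, {"dx": 0, "dy": 0, "dz": 1.5, "ax": 0, "ay": 0, "az": 0, "grip": 0.5}, {"dx": 0, "dy": 0, "dz": 0, "ax": 0, "ay": 0, "az": 0, "grip": 0.5}]}}

```text
clock: 10.52
position: [0.5079, -0.2954, 0.1952]
ee_rot: [-0.0, 0.686, 0.727, -0.0]
contact_force: [-0.0, 0.3, -3.3]
width: 0.0624
gripper_force: 57.5
```

```bash
python3 -c "
from h import *
go(508.3,-295.2,195,93.3); print(sensors.get_state()['moment'])"
```

```text
t 10.5 pos [ 507.9 -295.4  195.2] yaw 93.3 tilt [-0.0007  0.0005] F [-0.   0.3 -3.3] w 62.4 gf 57
  dx 0.2 dy 0.4 dz 0.2 az -0.00
[-0.01579553  0.01778284 -0.01237135]
```

Call:
{"fn": "jog_arm", "kwargs": {"plan": [{"dx": 0, "dy": 0, "dz": 0.7, "ax": 0, "ay": 0, "az": 0, "grip": 0.5}, {"dx": 0, "dy": 0, "dz": 0, "ax": 0, "ay": 0, "az": 0, "grip": 0}, {"dx": 0, "dy": 0, "dz": 0, "ax": 0, "ay": 0, "az": 0, "grip": 0}, {"dx": 0, "dy": 0, "dz": 0, "ax": 0, "ay": 0, "az": 0, "grip": 0}, {"dx": 0, "dy": 0, "dz": 0, "ax": 0, "ay": 0, "az": 0, "grip": 0}, {"dx": 0, "dy": 0, "dz": -20, "ax": 0, "ay": 0, "az": 0, "grip": 0}, {"dx": 0, "dy": 0, "dz": -35, "ax": 0, "ay": 0, "az": 0, "grip": 0}, {"dx": 0, "dy": 0, "dz": -35, "ax": 0, "ay": 0, "az": 0, "grip": 0}, {"dx": 0, "dy": 0, "dz": -30, "ax": 0, "ay": 0, "az": 0, "grip": 0}, {"dx": 0, "dy": 0, "dz": 0, "ax": 0, "ay": 0, "az": 0, "grip": 0}]}}

```text
clock: 11.35
position: [0.5098, -0.2968, 0.3222]
ee_rot: [0.007, 0.686, 0.727, 0.001]
contact_force: [1.5, -0.8, -0.5]
width: 0.0856
gripper_force: 0.0
```

```bash
python3 -c "
from h import *
d=grab();np.savez('top4.npz',**d);im=d['image'];g=im.mean(2)
m=np.zeros(g.shape,np.uint8);s=np.s_[250:280,362:385];m[s]=(g<45)[s]*255
c=max(cv2.findContours(m,0,cv2.CHAIN_APPROX_NONE)[0],key=cv2.contourArea);x=cv2.boundingRect(c);print(x)
q=cv2.minEnclosingCircle(c);print(q,ray(d,[q[0]],.077)*1000)
m=np.zeros(g.shape,np.uint8);s=np.s_[276:292,415:432];m[s]=(g<200)[s]*255
M=cv2.moments(m,True);h=(M['m10']/M['m00'],M['m01']/M['m00']);print('hole',h,M['m00'],ray(d,[h],.038)*1000)
go(547.2,-118,217,93.3)
s=grab('scene');np.savez('scene4.npz',**s)
a=cv2.resize(im[235:330,360:500,::-1],None,fx=3,fy=3)
b=cv2.resize(s['image'][130:230,190:330,::-1],None,fx=3,fy=3)
cv2.imwrite('pics/t4.png',np.vstack([a,b]))"
```

```text
(368, 263, 8, 5)
((371.5, 264.0), 3.6401548385620117) [[ 550.04214415 -116.92392912   77.        ]]
hole (424.125, 283.925) 40.0 [[ 506.96811668 -239.13369579   38.        ]]
t 11.4 pos [ 509.1 -296.3  319.3] yaw 93.3 tilt [ 0.0074 -0.0056] F [-0.   0.1 -0.3] w 85.3 gf 0
  dx 175.8 dy 48.4 dz 102.3 az 0.00
```

View pics/t4.png

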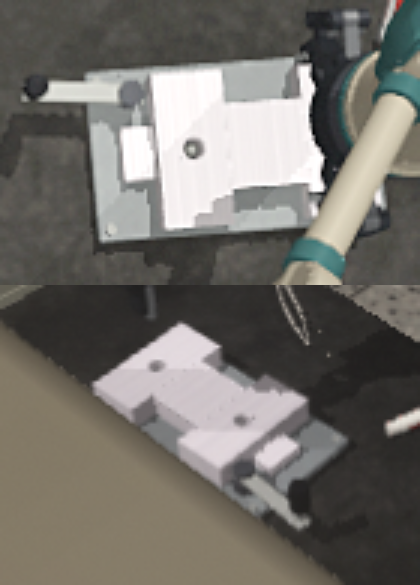

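The deck lies flat on the base with the pegs in its holes and the tongue clear of the latch. The open latch's knob is at pixel (371.7,264.3). Next I'll cage the knob and swing it shut.

Call:
{"fn": "jog_arm", "kwargs": {"plan": [{"dx": 35.3, "dy": 9.9, "dz": 0, "ax": 0, "ay": 0, "az": 0, "grip": 0.5}, {"dx": 35.3, "dy": 9.9, "dz": 0, "ax": 0, "ay": 0, "az": 0, "grip": 0.5}, {"dx": 35.3, "dy": 9.9, "dz": 0, "ax": 0, "ay": 0, "az": 0, "grip": 0.5}, {"dx": 35.3, "dy": 9.9, "dz": 0, "ax": 0, "ay": 0, "az": 0, "grip": 0.5}, {"dx": 35.3, "dy": 9.9, "dz": 0, "ax": 0, "ay": 0, "az": 0, "grip": 0.5}, {"dx": 0, "dy": 0, "dz": 25, "ax": 0, "ay": 0, "az": 0, "grip": 0.5}, {"dx": 0, "dy": 0, "dz": 25, "ax": 0, "ay": 0, "az": 0, "grip": 0.5}, {"dx": 0, "dy": 0, "dz": 0, "ax": 0, "ay": 0, "az": 0, "grip": 0.5}, {"dx": 0, "dy": 0, "dz": 0, "ax": 0, "ay": 0, "az": 0, "grip": 0.5}]}}

```text
clock: 12.2
position: [0.5463, -0.116, 0.2628]
ee_rot: [-0.003, 0.686, 0.727, -0.001]
contact_force: [0.8, 0.2, -0.2]
width: 0.0427
gripper_force: 0.0
```

```bash
python3 -c "
from h import *
go(548.5,-117,220,93.3)"
```

```text
t 12.2 pos [ 546.3 -116.   262.8] yaw 93.3 tilt [-0.0058  0.0018] F [ 0.8  0.2 -0.2] w 42.7 gf 0
  dx -1.2 dy 2.2 dz 42.8 az 0.00
```

Call:
{"fn": "jog_arm", "kwargs": {"plan": [{"dx": -1, "dy": 2, "dz": 22, "ax": 0, "ay": 0, "az": 0, "grip": 0.5}, {"dx": 0, "dy": 0, "dz": 21, "ax": 0, "ay": 0, "az": 0, "grip": 0.5}, {"dx": 0, "dy": 0, "dz": 0, "ax": 0, "ay": 0, "az": 0, "grip": 0.7}, {"dx": 0, "dy": 0, "dz": 0, "ax": 0, "ay": 0, "az": 0, "grip": 0.7}, {"dx": 0, "dy": 0, "dz": 0, "ax": 0, "ay": 0, "az": 0, "grip": 0.7}, {"dx": 0, "dy": -7.2, "dz": 0, "ax": 0, "ay": 0, "az": -0.92, "grip": 0.7}, {"dx": 0, "dy": -7.2, "dz": 0, "ax": 0, "ay": 0, "az": -0.92, "grip": 0.7}, {"dx": 0, "dy": -7.2, "dz": 0, "ax": 0, "ay": 0, "az": -0.92, "grip": 0.7}, {"dx": 0, "dy": -7.2, "dz": 0, "ax": 0, "ay": 0, "az": -0.92, "grip": 0.7}, {"dx": 0, "dy": -7.2, "dz": 0, "ax": 0, "ay": 0, "az": -0.92, "grip": 0.7}, {"dx": 0, "dy": -7.2, "dz": 0, "ax": 0, "ay": 0, "az": -0.92, "grip": 0.7}, {"dx": 0, "dy": -7.2, "dz": 0, "ax": 0, "ay": 0, "az": -0.92, "grip": 0.7}, {"dx": 0, "dy": -7.2, "dz": 0, "ax": 0, "ay": 0, "az": -0.92, "grip": 0.7}]}}

```text
clock: 13.28
position: [0.4977, -0.139, 0.2239]
ee_rot: [0.001, 0.361, 0.933, 0.001]
contact_force: [-0.0, 2.3, 0.7]
width: 0.0261
gripper_force: 1.0
```

```bash
python3 -c "
from h import *
import math
s,p,y,t=pose();print('angle',math.degrees(math.atan2(p[1]+193,p[0]-547.2)),'r',math.hypot(p[1]+193,p[0]-547.2))
a=math.radians(181);go(547.2+75*math.cos(a),-193+75*math.sin(a),220,183.3)"
```

```text
angle 132.47230880910192 r 73.26956344813927
t 13.3 pos [ 497.7 -139.   223.9] yaw 137.7 tilt [0.0032 0.    ] F [-0.   2.3  0.7] w 26.1 gf 1
  dx -18.4 dy -58.1 dz 3.9 az -7.60
```

Call:
{"fn": "jog_arm", "kwargs": {"plan": [{"dx": 0.4, "dy": -7.2, "dz": 0, "ax": 0, "ay": 0, "az": -0.92, "grip": 0.7}, {"dx": 0.4, "dy": -7.2, "dz": 0, "ax": 0, "ay": 0, "az": -0.92, "grip": 0.7}, {"dx": 0.4, "dy": -7.2, "dz": 0, "ax": 0, "ay": 0, "az": -0.92, "grip": 0.7}, {"dx": 0.4, "dy": -7.2, "dz": 0, "ax": 0, "ay": 0, "az": -0.92, "grip": 0.7}, {"dx": 0.4, "dy": -7.2, "dz": 0, "ax": 0, "ay": 0, "az": -0.92, "grip": 0.7}, {"dx": 0.4, "dy": -7.2, "dz": 0, "ax": 0, "ay": 0, "az": -0.92, "grip": 0.7}, {"dx": 0.4, "dy": -7.2, "dz": 0, "ax": 0, "ay": 0, "az": -0.92, "grip": 0.7}, {"dx": 0.4, "dy": -7.2, "dz": 0, "ax": 0, "ay": 0, "az": -0.92, "grip": 0.7}, {"dx": 0, "dy": -4, "dz": 0, "ax": 0, "ay": 0, "az": -0.5, "grip": 0.7}, {"dx": 0, "dy": 0, "dz": 0, "ax": 0, "ay": 0, "az": 0, "grip": 0.7}]}}

```text
clock: 14.12
position: [0.4729, -0.1944, 0.2237]
ee_rot: [0.001, -0.04, 0.999, -0.001]
contact_force: [1.2, -0.4, 0.0]
width: 0.0257
gripper_force: 0.0
```

```bash
cat > ang.py <<'E'
from h import *
import math
s,p,y,t=pose();print('angle',math.degrees(math.atan2(p[1]+193,p[0]-547.2))%360,'r',math.hypot(p[1]+193,p[0]-547.2))
a=math.radians(186);go(547.2+75*math.cos(a),-193+75*math.sin(a),220,183.3)
E
python3 ang.py
```

```text
angle 181.07581696069144 r 74.28111006042954
t 14.1 pos [ 472.9 -194.4  223.7] yaw -175.4 tilt [ 0.0026 -0.0017] F [ 1.2 -0.4  0. ] w 25.7 gf 0
  dx 0.8 dy -6.4 dz 3.7 az 0.22
```

Call:
{"fn": "jog_arm", "kwargs": {"plan": [{"dx": 0, "dy": -2, "dz": 0, "ax": 0, "ay": 0, "az": 0, "grip": 0.7}, {"dx": 0, "dy": -2, "dz": 0, "ax": 0, "ay": 0, "az": 0, "grip": 0.7}, {"dx": 0, "dy": -1.5, "dz": 0, "ax": 0, "ay": 0, "az": 0, "grip": 0.7}, {"dx": 0, "dy": 0, "dz": 0, "ax": 0, "ay": 0, "az": 0, "grip": 0.7}]}}

```text
clock: 14.45
position: [0.4732, -0.1991, 0.2223]
ee_rot: [0.0, -0.04, 0.999, -0.0]
contact_force: [-0.2, 0.4, 0.4]
width: 0.0254
gripper_force: 0.1
```

Call:
{"fn": "jog_arm", "kwargs": {"plan": [{"dx": 0, "dy": -1, "dz": 0, "ax": 0, "ay": 0, "az": 0, "grip": 0.7}, {"dx": 0, "dy": 0, "dz": 0, "ax": 0, "ay": 0, "az": 0, "grip": 0.7}]}}

```text
clock: 14.62
position: [0.4732, -0.1999, 0.222]
ee_rot: [0.0, -0.04, 0.999, -0.0]
contact_force: [0.5, 1.2, -0.6]
width: 0.0254
gripper_force: 0.3
```

```bash
python3 ang.py
```

```text
angle 185.34910227471264 r 74.33022369092424
t 14.6 pos [ 473.2 -199.9  222. ] yaw -175.4 tilt [ 0.0002 -0.0002] F [ 0.5  1.2 -0.6] w 25.4 gf 0
  dx 0.7 dy -0.9 dz 2.0 az 0.22
```

Call:
{"fn": "jog_arm", "kwargs": {"plan": [{"dx": 0, "dy": -0.8, "dz": 0, "ax": 0, "ay": 0, "az": 0, "grip": 0.7}, {"dx": 0, "dy": 0, "dz": 0, "ax": 0, "ay": 0, "az": 0, "grip": 0.7}]}}

```text
clock: 14.78
position: [0.4732, -0.2007, 0.222]
ee_rot: [-0.0, -0.04, 0.999, 0.0]
contact_force: [-0.6, 0.7, 0.2]
width: 0.0258
gripper_force: 0.4
```

Call:
{"fn": "jog_arm", "kwargs": {"plan": [{"dx": 0, "dy": -0.8, "dz": 0, "ax": 0, "ay": 0, "az": 0, "grip": 0.7}, {"dx": 0, "dy": 0, "dz": 0, "ax": 0, "ay": 0, "az": 0, "grip": 0.7}]}}

```text
clock: 14.95
position: [0.4731, -0.2015, 0.2219]
ee_rot: [-0.0, -0.04, 0.999, 0.0]
contact_force: [-0.4, 1.0, 1.1]
width: 0.0256
gripper_force: 0.5
```

Call:
{"fn": "jog_arm", "kwargs": {"plan": [{"dx": 0, "dy": -0.7, "dz": 0, "ax": 0, "ay": 0, "az": 0, "grip": 0.7}, {"dx": 0, "dy": 0, "dz": 0, "ax": 0, "ay": 0, "az": 0, "grip": 0.7}]}}

```text
clock: 15.12
position: [0.4731, -0.2022, 0.2219]
ee_rot: [-0.0, -0.04, 0.999, 0.0]
contact_force: [-0.1, -0.4, 0.1]
width: 0.0255
gripper_force: 0.5
```

Call:
{"fn": "jog_arm", "kwargs": {"plan": [{"dx": 0, "dy": -0.8, "dz": 0, "ax": 0, "ay": 0, "az": 0, "grip": 0.7}, {"dx": 0, "dy": 0, "dz": 0, "ax": 0, "ay": 0, "az": 0, "grip": 0.7}]}}

```text
clock: 15.28
position: [0.4731, -0.2029, 0.2219]
ee_rot: [-0.0, -0.04, 0.999, 0.0]
contact_force: [-1.2, 1.3, 1.4]
width: 0.0259
gripper_force: 0.7
```

Call:
{"fn": "jog_arm", "kwargs": {"plan": [{"dx": 0, "dy": -0.8, "dz": 0, "ax": 0, "ay": 0, "az": 0, "grip": 0.7}, {"dx": 0, "dy": 0, "dz": 0, "ax": 0, "ay": 0, "az": 0, "grip": 0.7}]}}

```text
clock: 15.45
position: [0.4731, -0.2032, 0.2219]
ee_rot: [-0.0, -0.04, 0.999, 0.001]
contact_force: [-0.6, 3.8, 1.4]
width: 0.0258
gripper_force: 2.1
```

```bash
python3 ang.py; python3 -c "
from h import *
d=grab();np.savez('top5.npz',**d);im=d['image'];s=grab('scene')
a=cv2.resize(im[235:330,380:500,::-1],None,fx=3,fy=3);b=cv2.resize(s['image'][130:230,210:330,::-1],None,fx=3,fy=3)
cv2.imwrite('pics/t5.png',np.vstack([a,b]))"
```

```text
angle 187.8650060466014 r 74.76952763922837
t 15.4 pos [ 473.1 -203.2  221.9] yaw -175.4 tilt [-0.0008  0.0017] F [-0.6  3.8  1.4] w 25.8 gf 2
  dx 0.3 dy 2.4 dz 1.9 az 0.21
```

View pics/t5.png

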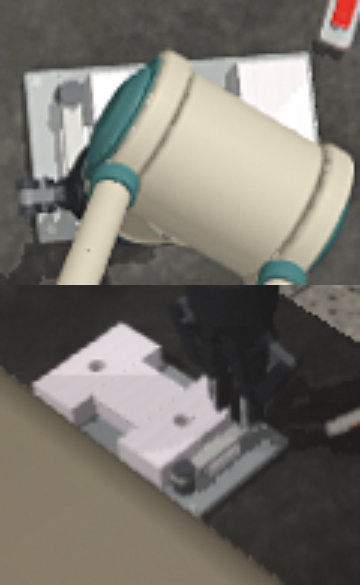

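The arm lies over the tongue and the force is rising, so the stop is near. One more nudge to confirm, then I'll open, go up and head for case b.

Call:
{"fn": "jog_arm", "kwargs": {"plan": [{"dx": 0, "dy": -1, "dz": 0, "ax": 0, "ay": 0, "az": 0, "grip": 0.7}, {"dx": 0, "dy": 0, "dz": 0, "ax": 0, "ay": 0, "az": 0, "grip": 0.7}]}}

```text
clock: 15.72
position: [0.4731, -0.2036, 0.2218]
ee_rot: [-0.0, -0.04, 0.999, 0.002]
contact_force: [-0.9, 8.1, 3.2]
width: 0.0259
gripper_force: 3.8
```

Call:
{"fn": "jog_arm", "kwargs": {"plan": [{"dx": 0, "dy": 4, "dz": 0, "ax": 0, "ay": 0, "az": 0, "grip": 0.6}, {"dx": 0, "dy": 0, "dz": 0, "ax": 0, "ay": 0, "az": 0, "grip": 0.5}, {"dx": 0, "dy": 0, "dz": -25, "ax": 0, "ay": 0, "az": 0, "grip": 0.5}, {"dx": 0, "dy": 0, "dz": -25, "ax": 0, "ay": 0, "az": 0, "grip": 0.3}, {"dx": 0, "dy": 0, "dz": -15, "ax": 0, "ay": 0, "az": 0, "grip": 0}, {"dx": 0, "dy": 0, "dz": 0, "ax": 0, "ay": 0, "az": 0, "grip": 0}]}}

```text
clock: 16.22
position: [0.4747, -0.2021, 0.2905]
ee_rot: [0.004, -0.041, 0.999, -0.003]
contact_force: [0.1, 0.1, 0.6]
width: 0.077
gripper_force: 0.0
```

```bash
python3 -c "
from h import *
go(430.2,352.6,290,188.4)"
```

```text
t 16.2 pos [ 474.7 -202.1  290.5] yaw -175.4 tilt [ 0.0074 -0.0058] F [0.1 0.1 0.6] w 77.0 gf 0
  dx -0.6 dy 556.5 dz 0.5 az -0.63
```

Call:
{"fn": "jog_arm", "kwargs": {"plan": [{"dx": 0, "dy": 39.7, "dz": 0, "ax": 0, "ay": 0, "az": 0, "grip": 0}, {"dx": 0, "dy": 39.7, "dz": 0, "ax": 0, "ay": 0, "az": 0, "grip": 0}, {"dx": 0, "dy": 39.7, "dz": 0, "ax": 0, "ay": 0, "az": 0, "grip": 0}, {"dx": 0, "dy": 39.7, "dz": 0, "ax": 0, "ay": 0, "az": 0, "grip": 0}, {"dx": 0, "dy": 39.7, "dz": 0, "ax": 0, "ay": 0, "az": 0, "grip": 0}, {"dx": 0, "dy": 39.7, "dz": 0, "ax": 0, "ay": 0, "az": 0, "grip": 0}, {"dx": 0, "dy": 39.7, "dz": 0, "ax": 0, "ay": 0, "az": 0, "grip": 0}, {"dx": 0, "dy": 39.7, "dz": 0, "ax": 0, "ay": 0, "az": 0, "grip": 0}, {"dx": 0, "dy": 39.7, "dz": 0, "ax": 0, "ay": 0, "az": 0, "grip": 0}, {"dx": 0, "dy": 39.7, "dz": 0, "ax": 0, "ay": 0, "az": 0, "grip": 0}, {"dx": 0, "dy": 39.7, "dz": 0, "ax": 0, "ay": 0, "az": 0, "grip": 0}, {"dx": 0, "dy": 39.7, "dz": 0, "ax": 0, "ay": 0, "az": 0, "grip": 0}, {"dx": 0, "dy": 39.7, "dz": 0, "ax": 0, "ay": 0, "az": 0, "grip": 0}, {"dx": 0, "dy": 39.7, "dz": 0, "ax": 0, "ay": 0, "az": 0, "grip": 0}, {"dx": 0, "dy": 0, "dz": 0, "ax": 0, "ay": 0, "az": -0.63, "grip": 0}, {"dx": 0, "dy": 0, "dz": 0, "ax": 0, "ay": 0, "az": 0, "grip": 0}, {"dx": 0, "dy": 0, "dz": 0, "ax": 0, "ay": 0, "az": 0, "grip": 0}]}}

```text
clock: 17.63
position: [0.4281, 0.3531, 0.2859]
ee_rot: [-0.0, -0.073, 0.997, -0.001]
contact_force: [-0.7, -0.1, 0.5]
width: 0.0849
gripper_force: 0.0
```

```bash
python3 -c "
from h import *
go(430.2,352.6,178,188.4)
d=grab();np.savez('top6.npz',**d)
im=d['image'];g=im.mean(2)
cv2.imwrite('pics/t6.png',im[190:380,130:520,::-1].repeat(2,0).repeat(2,1))
d0=dict(np.load('top0.npz'))
dif=np.abs(im.astype(int)-d0['image']).max(2)
for n,b in dict(P=(140,205,190,280),R=(192,195,232,265),car=(245,285,280,355)).items(): print(n,(dif[b[1]:b[3],b[0]:b[2]]>40).sum())
m=np.zeros(g.shape,np.uint8);s=np.s_[276:292,415:432];m[s]=(g<200)[s]*255
M=cv2.moments(m,True);h=(M['m10']/M['m00'],M['m01']/M['m00']);print('hole',h,M['m00'],ray(d,[h],.038)*1000)
m[:]=0;s=np.s_[272:290,462:482];m[s]=(g<200)[s]*255
M=cv2.moments(m,True);h=(M['m10']/M['m00'],M['m01']/M['m00']);print('hole',h,M['m00'],ray(d,[h],.038)*1000)
m[:]=0;s=np.s_[285:310,398:418];m[s]=(g<50)[s]*255
c=max(cv2.findContours(m,0,cv2.CHAIN_APPROX_NONE)[0],key=cv2.contourArea);q=cv2.minEnclosingCircle(c);print('knob',q,ray(d,[q[0]],.077)*1000)
"
```

```text
t 17.6 pos [428.1 353.1 285.9] yaw -171.6 tilt [-0.0008 -0.0019] F [-0.7 -0.1  0.5] w 84.9 gf 0
  dx -2.0 dy -0.8 dz 107.9 az -0.00
P 0
R 0
car 0
hole (424.0, 284.0) 43.0 [[ 506.80485502 -238.84309105   38.        ]]
hole (472.1951219512195, 280.0487804878049) 41.0 [[ 513.67309664 -350.27065278   38.        ]]
knob ((408.0, 298.5), 4.272101879119873) [[ 474.2207114  -194.40997243   77.        ]]
```

View pics/t6.png

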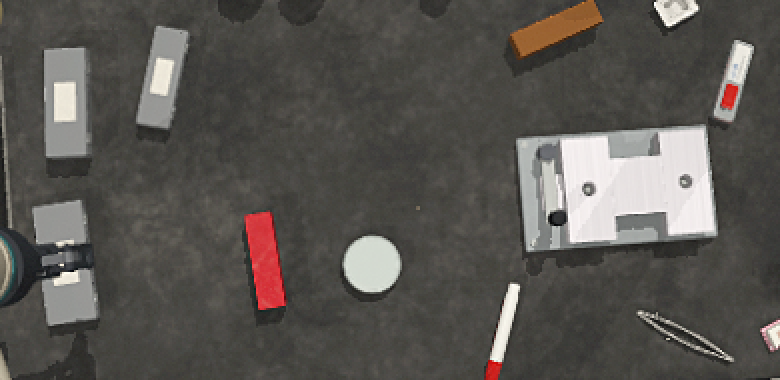

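No knock so far. Case b is under the gripper, and the stand, deck and shut latch look right: knob at (408.5,298.5), pivot at (403,266). I'll check the knob pixels more exactly before going on.

```bash
python3 -c "
from h import *
for f in('top0.npz','top6.npz'):
    d=dict(np.load(f));g=d['image'].mean(2).astype(int);print(g[291:306,399:418])
d=dict(np.load('top6.npz'))
B=np.array([.5102,-.2946]);a=np.radians(3.5);R=np.array([[np.cos(a),-np.sin(a)],[np.sin(a),np.cos(a)]])
for th in(0,.03,.06):
    k=B+R@np.array([.045-.075*np.cos(th),.1+.075*np.sin(th)])
    print(th,k,proj(d,[[*k,.077],[*k,.047]]).round(1).tolist())
"
```

```text
[[137 120 193 216 214 212 210 215 181 171 172 172 175 172 171 171 185 183
  185]
 [137 120 190 216 216 213 210 215 183 170 172 173 174 171 170 169 186 184
  183]
 [136 119 189 216 216 215 212 218 192 172 173 174 174 173 171 171 184 184
  185]
 [134 119 187 219 221 223 223 231 178 151 180 180 176 173 171 171 185 180
  182]
 [136 127 186 230 207 183 145 149 104  83 125 159 181 175 184 182 182 180
  181]
 [134 131 179 216 130  78  26  44  52  50  60  79 168 189 186 184 182 180
  180]
 [135 133 179 147  33  16  48  57  61  55  53  38 138 198 187 184 182 183
  183]
 [135 135 184  71   5  41  58  57  57  56  52  40  70 203 187 184 183 182
  183]
 [135 137 183  55  12  41  62  58  57  53  53  41  40 201 187 183 183 182
  179]
 [135 136 177  94  22  31  55  60  56  54  47  39  80 201 187 184 184 183
  181]
 [134 136 153 109  19  14  36  56  55  47  35  26 155 193 186 185 184 183
  183]
 [134 137 136 144 109  63  10  13  23  15 117 151 192 187 183 183 183 182
  182]
 [134 137 137 143 141 135 154 152 149 192 189 188 189 185 184 185 183 184
  184]
 [135 138 137 138 139 135 194 191 189 192 190 1
[... 820 characters left out ...]
1  90 243 243 238
  240]
 [131 127 129 128 191  40  11  34  50  53  51  46  44  26  87 239 245 238
  240]
 [131 125 127 127 162  96  12  17  33  50  49  43  35  60 147 213 246 238
  240]
 [130 126 127 128 135 138  68  50   0   8  18  18  78 138 152 208 245 237
  239]
 [129 126 128 130 131 133 121 186 185 142 188 123 127 139 147 207 247 238
  239]
 [127 123 127 129 128 129 122 187 184 179 187 124 127 137 147 209 247 238
  239]
 [177 130 126 129 128 126 120 185 178 178 182 122 124 130 144 186 247 238
  239]]
0 [ 0.4741511  -0.19661798] [[409.0, 298.5], [406.6, 298.8]]
0.03 [ 0.47404745 -0.19437045] [[408.0, 298.6], [405.6, 298.9]]
0.06 [ 0.47401126 -0.19212083] [[407.0, 298.6], [404.5, 298.9]]
```

The right edge of the knob's top disc now gives its centre at about column 409.0, which means θ≈0, so the latch is fully shut. Next I'll grasp case b.

Call:
{"fn": "jog_arm", "kwargs": {"plan": [{"dx": -2, "dy": -0.8, "dz": 35, "ax": 0, "ay": 0, "az": 0, "grip": 0}, {"dx": 0, "dy": 0, "dz": 35, "ax": 0, "ay": 0, "az": 0, "grip": 0}, {"dx": 0, "dy": 0, "dz": 25, "ax": 0, "ay": 0, "az": 0, "grip": 0}, {"dx": 0, "dy": 0, "dz": 12, "ax": 0, "ay": 0, "az": 0, "grip": 0}, {"dx": 0, "dy": 0, "dz": 0, "ax": 0, "ay": 0, "az": 0, "grip": 0}, {"dx": 0, "dy": 0, "dz": 0, "ax": 0, "ay": 0, "az": 0, "grip": 0.6}, {"dx": 0, "dy": 0, "dz": 0, "ax": 0, "ay": 0, "az": 0, "grip": 0.6}, {"dx": 0, "dy": 0, "dz": 0, "ax": 0, "ay": 0, "az": 0, "grip": 0.6}, {"dx": 0, "dy": 0, "dz": 0, "ax": 0, "ay": 0, "az": 0, "grip": 0.6}, {"dx": 0, "dy": 0, "dz": 0, "ax": 0, "ay": 0, "az": 0, "grip": 0.6}], "grip_force": 40}}

```text
clock: 18.52
position: [0.4312, 0.3528, 0.1816]
ee_rot: [0.002, -0.073, 0.997, 0.0]
contact_force: [-0.0, -2.8, 6.9]
width: 0.0571
gripper_force: 43.6
```

```bash
python3 -c "
from h import *
go(508,-295.4,300,93.4)"
```

```text
t 18.5 pos [431.2 352.8 181.6] yaw -171.6 tilt [0.0032 0.0012] F [-0.  -2.8  6.9] w 57.1 gf 44
  dx 18.6 dy -652.4 dz -118.4 az 15.83
```

Call:
{"fn": "jog_arm", "kwargs": {"plan": [{"dx": 0, "dy": 0, "dz": -20, "ax": 0, "ay": 0, "az": 0, "grip": 0.6}, {"dx": 0, "dy": 0, "dz": -33, "ax": 0, "ay": 0, "az": 0, "grip": 0.6}, {"dx": 0, "dy": 0, "dz": -33, "ax": 0, "ay": 0, "az": 0, "grip": 0.6}, {"dx": 0, "dy": 0, "dz": -33, "ax": 0, "ay": 0, "az": 0, "grip": 0.6}, {"dx": 1.2, "dy": -38, "dz": 0, "ax": 0, "ay": 0, "az": 0, "grip": 0.6}, {"dx": 1.2, "dy": -38, "dz": 0, "ax": 0, "ay": 0, "az": 0, "grip": 0.6}, {"dx": 1.2, "dy": -38, "dz": 0, "ax": 0, "ay": 0, "az": 0, "grip": 0.6}, {"dx": 1.2, "dy": -38, "dz": 0, "ax": 0, "ay": 0, "az": 0, "grip": 0.6}, {"dx": 1.2, "dy": -38, "dz": 0, "ax": 0, "ay": 0, "az": 0, "grip": 0.6}, {"dx": 1.2, "dy": -38, "dz": 0, "ax": 0, "ay": 0, "az": 0, "grip": 0.6}, {"dx": 1.2, "dy": -38, "dz": 0, "ax": 0, "ay": 0, "az": 0, "grip": 0.6}, {"dx": 1.2, "dy": -38, "dz": 0, "ax": 0, "ay": 0, "az": 0, "grip": 0.6}, {"dx": 1.2, "dy": -38, "dz": 0, "ax": 0, "ay": 0, "az": 0, "grip": 0.6}, {"dx": 1.2, "dy": -38, "dz": 0, "ax": 0, "ay": 0, "az": 0, "grip": 0.6}, {"dx": 1.2, "dy": -38, "dz": 0, "ax": 0, "ay": 0, "az": 0, "grip": 0.6}, {"dx": 1.2, "dy": -38, "dz": 0, "ax": 0, "ay": 0, "az": 0, "grip": 0.6}, {"dx": 1.2, "dy": -38, "dz": 0, "ax": 0, "ay": 0, "az": 0, "grip": 0.6}, {"dx": 1.2, "dy": -38, "dz": 0, "ax": 0, "ay": 0, "az": 0, "grip": 0.6}, {"dx": 1.2, "dy": -38, "dz": 0, "ax": 0, "ay": 0, "az": 0, "grip": 0.6}, {"dx": 1.2, "dy": -38, "dz": 0, "ax": 0, "ay": 0, "az": 0, "grip": 0.6}]}}

```text
clock: 20.18
position: [0.4999, -0.2532, 0.2992]
ee_rot: [0.0, -0.073, 0.997, 0.0]
contact_force: [0.4, -0.0, -1.2]
width: 0.057
gripper_force: 43.5
```

Call:
{"fn": "jog_arm", "kwargs": {"plan": [{"dx": 0, "dy": -40, "dz": 0, "ax": 0, "ay": 0, "az": 0, "grip": 0.6}, {"dx": 0, "dy": 0, "dz": 0, "ax": 0, "ay": 0, "az": 0.99, "grip": 0.6}, {"dx": 0, "dy": 0, "dz": 0, "ax": 0, "ay": 0, "az": 0.99, "grip": 0.6}, {"dx": 0, "dy": 0, "dz": 0, "ax": 0, "ay": 0, "az": 0.99, "grip": 0.6}, {"dx": 0, "dy": 0, "dz": 0, "ax": 0, "ay": 0, "az": 0.99, "grip": 0.6}, {"dx": 0, "dy": 0, "dz": 0, "ax": 0, "ay": 0, "az": 0.99, "grip": 0.6}, {"dx": 0, "dy": 0, "dz": 0, "ax": 0, "ay": 0, "az": 0.99, "grip": 0.6}, {"dx": 0, "dy": 0, "dz": 0, "ax": 0, "ay": 0, "az": 0.99, "grip": 0.6}, {"dx": 0, "dy": 0, "dz": 0, "ax": 0, "ay": 0, "az": 0.99, "grip": 0.6}, {"dx": 0, "dy": 0, "dz": 0, "ax": 0, "ay": 0, "az": 0.99, "grip": 0.6}, {"dx": 0, "dy": 0, "dz": 0, "ax": 0, "ay": 0, "az": 0.99, "grip": 0.6}, {"dx": 0, "dy": 0, "dz": 0, "ax": 0, "ay": 0, "az": 0.99, "grip": 0.6}, {"dx": 0, "dy": 0, "dz": 0, "ax": 0, "ay": 0, "az": 0.99, "grip": 0.6}, {"dx": 0, "dy": 0, "dz": 0, "ax": 0, "ay": 0, "az": 0.99, "grip": 0.6}, {"dx": 0, "dy": 0, "dz": 0, "ax": 0, "ay": 0, "az": 0.99, "grip": 0.6}, {"dx": 0, "dy": 0, "dz": 0, "ax": 0, "ay": 0, "az": 0.99, "grip": 0.6}, {"dx": 0, "dy": 0, "dz": 0, "ax": 0, "ay": 0, "az": 0.99, "grip": 0.6}, {"dx": 0, "dy": 0, "dz": 0, "ax": 0, "ay": 0, "az": 0, "grip": 0.6}, {"dx": 0, "dy": 0, "dz": 0, "ax": 0, "ay": 0, "az": 0, "grip": 0.6}]}}

```text
clock: 21.77
position: [0.506, -0.2909, 0.299]
ee_rot: [-0.0, 0.685, 0.728, 0.0]
contact_force: [0.1, -0.3, -1.3]
width: 0.0573
gripper_force: 43.6
```

```bash
python3 -c "
from h import *
go(508,-295.4,240,93.4)"
```

```text
t 21.8 pos [ 506.  -290.9  299. ] yaw 93.5 tilt [0.     0.0001] F [ 0.1 -0.3 -1.3] w 57.3 gf 44
  dx -4.6 dy 1.7 dz 59.0 az 0.02
```

Call:
{"fn": "jog_arm", "kwargs": {"plan": [{"dx": -4.6, "dy": 1.7, "dz": 25, "ax": 0, "ay": 0, "az": 0, "grip": 0.6}, {"dx": 0, "dy": 0, "dz": 25, "ax": 0, "ay": 0, "az": 0, "grip": 0.6}, {"dx": 0, "dy": 0, "dz": 24, "ax": 0, "ay": 0, "az": 0, "grip": 0.6}, {"dx": 0, "dy": 0, "dz": 0, "ax": 0, "ay": 0, "az": 0, "grip": 0.6}, {"dx": 0, "dy": 0, "dz": 0, "ax": 0, "ay": 0, "az": 0, "grip": 0.6}]}}

```text
clock: 22.18
position: [0.5078, -0.2954, 0.2242]
ee_rot: [-0.001, 0.686, 0.728, -0.0]
contact_force: [0.1, -0.3, -0.5]
width: 0.0569
gripper_force: 43.6
```

```bash
python3 -c "
from h import *
go(508,-295.4,220,93.4)
d=grab();np.savez('top7.npz',**d);im=d['image']
cv2.imwrite('pics/t7.png',cv2.resize(im[235:325,385:505,::-1],None,fx=5,fy=5,interpolation=cv2.INTER_CUBIC))"
```

```text
t 22.2 pos [ 507.8 -295.4  224.2] yaw 93.4 tilt [-0.0023  0.0017] F [ 0.1 -0.3 -0.5] w 56.9 gf 44
  dx -0.1 dy 0.2 dz 4.2 az 0.01
```

View pics/t7.png

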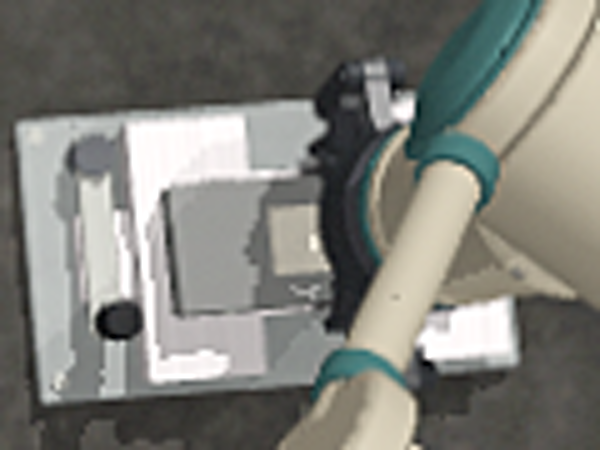

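Case b's +y end sits inside the deck's +y end. The case's top edge runs from about (419.4,272.6) to (421.8,297.6), and the deck's edge from (410.6,260.2) to (415.4,311.0). I'll compute the offsets from edge profiles.

```bash
cat > rel.py <<'E'
from h import *
def relcam(d,uv,z,B=(510.2,-294.6),yaw=3.45):
    w=ray(d,uv,z)[:,:2]*1000-np.array(B);a=np.radians(yaw);c,s=np.cos(a),np.sin(a)
    return np.round(np.c_[w[:,0]*c+w[:,1]*s,-w[:,0]*s+w[:,1]*c],1)
E
python3 -c "
from rel import *
d=dict(np.load('top7.npz'));g=d['image'].mean(2).astype(int)
for r in (276,282,288,293): print(r,g[r,408:428])
for c in (424,428,432): print(c,g[266:280,c],g[290:304,c])
print('case corners',relcam(d,[(419.4,272.6),(421.8,297.6)],.0626).tolist())
print('deck corners',relcam(d,[(410.6,260.2),(415.4,311)],.038).tolist())
"
```

```text
276 [109 109 115 154 255 252 253 255 204 137  83 164 171 159 151 153 156 154
 155 154]
282 [226 238 188 170 206 255 187 200 183 202  52  90 160 158 154 154 154 155
 155 154]
288 [203 247 255 187 101 255 252 172 185 191 132  66 120 164 156 154 154 155
 156 155]
293 [205 234 255 191 153 196 253 246 175 185 194  83  88 146 157 155 154 153
 154 154]
424 [245 238 240 242 248 207 155 157 153 156 156 154 154 155] [153 155 154 154 155 155 157 113 162 188 187 187 186 185]
428 [242 242 243 250 219 161 149 154 155 155 155 155 153 155] [155 155 153 154 153 154 162  97 174 183 182 182 183 182]
432 [243 241 242 247 224 172 150 154 154 155 155 154 154 154] [154 154 153 154 154 155 143 130 188 184 183 184 183 185]
case corners [[24.9, 69.0], [-30.2, 68.9]]
deck corners [[55.6, 81.2], [-58.5, 80.9]]
```

```bash
python3 -c "
from rel import *
d=dict(np.load('top7.npz'));d6=dict(np.load('top6.npz'));g=d6['image'].mean(2).astype(int)
print('case end',relcam(d,[(418.5,276),(419.2,282),(419.9,288),(420.3,293)],.0626).tolist())
print('case sides',relcam(d,[(428,270.1),(428,296.6)],.0626).tolist(), relcam(d,[(424,271),(424,296.8)],.0626).tolist())
for r in (265,268,300,304): print(r,g[r,406:418],g[r,476:492])
for c in (420,425,475,480): print(c,g[252:264,c],g[302:316,c])
"
```

```text
case end [[17.6, 71.7], [4.3, 71.4], [-8.9, 71.1], [-19.9, 71.2]]
case sides [[28.9, 49.3], [-29.1, 54.9]] [[27.6, 58.4], [-28.8, 63.8]]
265 [111 110 112 114 147 246 239 239 239 239 241 237] [227 226 223 226 225 229 236 165 105  51  59  69  71  70  68  68]
268 [106 109 112 116 129 235 241 238 241 238 242 237] [227 228 224 225 227 227 235 182 163  59  67  66  65  62  63  63]
300 [ 34  50  53  51  46  44  26  87 239 245 238 240] [237 238 241 238 240 236 234 238 238 244 222 147  98  54  60  69]
304 [187 184 179 187 124 127 137 147 209 247 238 239] [239 240 242 243 243 242 238 241 244 245 233 199 121  46  62  69]
420 [ 64  66  62  61  84 142 193 231 244 240 239 238] [239 240 231 232 232 233 234 238 250 135 109 114  39  44]
425 [ 61  62  63  57 112 152 207 240 243 240 239 238] [230 232 232 232 232 233 233 238 220 101 117  80  41  46]
475 [ 68 150 188 222 230 227 227 227 226 226 226 226] [238 237 238 246 205 111 133  91  35  44  42  45  50  54]
480 [124 159 205 229 230 227 227 227 226 226 226 225] [240 240 243 233 172 122 111  65  48  48  62  68  70  72]
```

```bash
python3 -c "
from rel import *
d=dict(np.load('top6.npz'))
print('left',relcam(d,[(410.25,265),(410.4,268),(413.8,304)],.038).tolist())
print('right',relcam(d,[(482.7,268),(486.5,304)],.038).tolist())
print('sides',relcam(d,[(425,257.7),(425,310.4),(475,253.8),(475,306.3)],.038).tolist())
"
```

```text
left [[44.9, 83.0], [38.1, 83.3], [-42.7, 83.1]]
right [[25.4, -83.3], [-56.5, -83.4]]
sides [[58.8, 47.8], [-58.9, 59.1], [59.1, -68.8], [-59.3, -56.1]]
```

The deck's centre and yaw in camera coordinates are confirmed. Case b is +3.3 mm along y and -0.3 mm in x, so I'll correct that and lower.

Call:
{"fn": "jog_arm", "kwargs": {"plan": [{"dx": -3.3, "dy": 0.3, "dz": 0, "ax": 0, "ay": 0, "az": 0, "grip": 0.6}, {"dx": 0, "dy": 0, "dz": 2, "ax": 0, "ay": 0, "az": 0, "grip": 0.6}, {"dx": 0, "dy": 0, "dz": 1.5, "ax": 0, "ay": 0, "az": 0, "grip": 0.6}, {"dx": 0, "dy": 0, "dz": 0, "ax": 0, "ay": 0, "az": 0, "grip": 0.6}]}}

```text
clock: 22.57
position: [0.5086, -0.299, 0.2221]
ee_rot: [0.001, 0.686, 0.728, 0.0]
contact_force: [-0.8, 0.6, -0.9]
width: 0.0571
gripper_force: 43.6
```

Call:
{"fn": "jog_arm", "kwargs": {"plan": [{"dx": 0, "dy": 0, "dz": 0.8, "ax": 0, "ay": 0, "az": 0, "grip": 0.6}, {"dx": 0, "dy": 0, "dz": 0, "ax": 0, "ay": 0, "az": 0, "grip": 0.6}]}}

```text
clock: 22.73
position: [0.5086, -0.2989, 0.2209]
ee_rot: [0.0, 0.686, 0.728, -0.0]
contact_force: [0.0, 0.3, -1.1]
width: 0.0571
gripper_force: 43.6
```

```bash
python3 -c "
from h import *
go(508,-298.7,219.6,93.4)"
```

```text
t 22.7 pos [ 508.6 -298.9  220.9] yaw 93.4 tilt [ 0.0002 -0.0002] F [ 0.   0.3 -1.1] w 57.1 gf 44
  dx 0.2 dy -0.5 dz 1.3 az -0.01
```

Call:
{"fn": "jog_arm", "kwargs": {"plan": [{"dx": 0, "dy": 0, "dz": 1.2, "ax": 0, "ay": 0, "az": 0, "grip": 0.6}, {"dx": 0, "dy": 0, "dz": 0, "ax": 0, "ay": 0, "az": 0, "grip": 0.6}]}}

```text
clock: 22.9
position: [0.5087, -0.2989, 0.2197]
ee_rot: [0.0, 0.686, 0.728, 0.0]
contact_force: [0.2, 0.6, 0.6]
width: 0.0571
gripper_force: 43.7
```

Call:
{"fn": "jog_arm", "kwargs": {"plan": [{"dx": 0, "dy": 0, "dz": 0, "ax": 0, "ay": 0, "az": 0, "grip": 0}, {"dx": 0, "dy": 0, "dz": 0, "ax": 0, "ay": 0, "az": 0, "grip": 0}, {"dx": 0, "dy": 0, "dz": 0, "ax": 0, "ay": 0, "az": 0, "grip": 0}, {"dx": 0, "dy": 0, "dz": 0, "ax": 0, "ay": 0, "az": 0, "grip": 0}, {"dx": 0, "dy": 0, "dz": -20, "ax": 0, "ay": 0, "az": 0, "grip": 0}, {"dx": 0, "dy": 0, "dz": -30, "ax": 0, "ay": 0, "az": 0, "grip": 0}, {"dx": 0, "dy": 0, "dz": -30, "ax": 0, "ay": 0, "az": 0, "grip": 0}, {"dx": 35.8, "dy": 7.9, "dz": 0, "ax": 0, "ay": 0, "az": 0, "grip": 0}, {"dx": 35.8, "dy": 7.9, "dz": 0, "ax": 0, "ay": 0, "az": 0, "grip": 0}, {"dx": 35.8, "dy": 7.9, "dz": 0, "ax": 0, "ay": 0, "az": 0, "grip": 0}, {"dx": 35.8, "dy": 7.9, "dz": 0, "ax": 0, "ay": 0, "az": 0, "grip": 0}, {"dx": 35.8, "dy": 7.9, "dz": 0, "ax": 0, "ay": 0, "az": 0, "grip": 0}, {"dx": 35.8, "dy": 7.9, "dz": 0, "ax": 0, "ay": 0, "az": 0, "grip": 0}, {"dx": 35.8, "dy": 7.9, "dz": 0, "ax": 0, "ay": 0, "az": 0, "grip": 0}, {"dx": 35.8, "dy": 7.9, "dz": 0, "ax": 0, "ay": 0, "az": 0, "grip": 0}, {"dx": 35.8, "dy": 7.9, "dz": 0, "ax": 0, "ay": 0, "az": 0, "grip": 0}, {"dx": 35.8, "dy": 7.9, "dz": 0, "ax": 0, "ay": 0, "az": 0, "grip": 0}, {"dx": 35.8, "dy": 7.9, "dz": 0, "ax": 0, "ay": 0, "az": 0, "grip": 0}, {"dx": 35.8, "dy": 7.9, "dz": 0, "ax": 0, "ay": 0, "az": 0, "grip": 0}]}}

```text
clock: 24.48
position: [0.578, 0.1374, 0.2996]
ee_rot: [0.0, 0.686, 0.728, 0.0]
contact_force: [1.0, 0.1, -0.7]
width: 0.0852
gripper_force: 0.0
```

Call:
{"fn": "jog_arm", "kwargs": {"plan": [{"dx": 35.8, "dy": 7.9, "dz": 0, "ax": 0, "ay": 0, "az": 0, "grip": 0}, {"dx": 35.8, "dy": 7.9, "dz": 0, "ax": 0, "ay": 0, "az": 0, "grip": 0}, {"dx": 35.8, "dy": 7.9, "dz": 0, "ax": 0, "ay": 0, "az": 0, "grip": 0}, {"dx": 35.8, "dy": 7.9, "dz": 0, "ax": 0, "ay": 0, "az": 0, "grip": 0}, {"dx": 35.8, "dy": 7.9, "dz": 0, "ax": 0, "ay": 0, "az": -1, "grip": 0}, {"dx": 0, "dy": 0, "dz": 0, "ax": 0, "ay": 0, "az": -1, "grip": 0}, {"dx": 0, "dy": 0, "dz": 0, "ax": 0, "ay": 0, "az": -1, "grip": 0}, {"dx": 0, "dy": 0, "dz": 0, "ax": 0, "ay": 0, "az": -1, "grip": 0}, {"dx": 0, "dy": 0, "dz": 0, "ax": 0, "ay": 0, "az": -1, "grip": 0}, {"dx": 0, "dy": 0, "dz": 0, "ax": 0, "ay": 0, "az": -1, "grip": 0}, {"dx": 0, "dy": 0, "dz": 0, "ax": 0, "ay": 0, "az": -1, "grip": 0}, {"dx": 0, "dy": 0, "dz": 0, "ax": 0, "ay": 0, "az": -1, "grip": 0}, {"dx": 0, "dy": 0, "dz": 0, "ax": 0, "ay": 0, "az": -1, "grip": 0}, {"dx": 0, "dy": 0, "dz": 0, "ax": 0, "ay": 0, "az": -1, "grip": 0}, {"dx": 0, "dy": 0, "dz": 0, "ax": 0, "ay": 0, "az": -1, "grip": 0}, {"dx": 0, "dy": 0, "dz": 0, "ax": 0, "ay": 0, "az": -1, "grip": 0}, {"dx": 0, "dy": 0, "dz": 0, "ax": 0, "ay": 0, "az": -1, "grip": 0}, {"dx": 0, "dy": 0, "dz": 0, "ax": 0, "ay": 0, "az": -1, "grip": 0}, {"dx": 0, "dy": 0, "dz": 0, "ax": 0, "ay": 0, "az": -1, "grip": 0}, {"dx": 0, "dy": 0, "dz": 0, "ax": 0, "ay": 0, "az": 0, "grip": 0}]}}

```text
clock: 26.15
position: [0.6069, 0.3165, 0.2993]
ee_rot: [-0.0, -0.03, 1.0, -0.0]
contact_force: [-0.0, 0.4, -0.2]
width: 0.0855
gripper_force: 0.0
```

```bash
cat > chk.py <<'E'
from rel import *
import sys
def rr(d,mask,box,z):
    r,c=rect(d,mask,box,z);w=np.array(r[0])-[510.2,-294.6];a=np.radians(3.45)
    print(np.round([w[0]*np.cos(a)+w[1]*np.sin(a),-w[0]*np.sin(a)+w[1]*np.cos(a)],1),np.round(np.array(r[1])+2.2,1),"yaw-3.45: %.1f"%(((r[2]-3.45)+45)%90-45))
E
python3 -c "
from chk import *
go(612.3,353.4,178,183.1)
d=grab();np.savez('top8.npz',**d);im=d['image'];g=im.mean(2)
m=((g>130)&(g<175)).astype(np.uint8)*255
lab=((g>125)&(g<176)).astype(np.uint8)*255
print('b on deck');rr(d,lab,(417,262,482,302),.058)
d0=dict(np.load('top0.npz'));dif=np.abs(im.astype(int)-d0['image']).max(2)
for n,b in dict(R=(192,195,232,265),car=(245,285,280,355)).items(): print(n,(dif[b[1]:b[3],b[0]:b[2]]>40).sum())
for r in (276,283,290): print(g[r,414:426].astype(int),g[r,472:490].astype(int))
for c in (430,460): print(g[264:276,c].astype(int),g[290:304,c].astype(int))
"
```

```text
t 26.1 pos [606.9 316.5 299.3] yaw -176.5 tilt [-0.0002 -0.0001] F [-0.   0.4 -0.2] w 85.5 gf 0
  dx -7.6 dy 36.5 dz 121.3 az 0.06
b on deck
[0.4 1.6] [140.4  88.7] yaw-3.45: -4.7
R 13
car 0
[233 237 245 173 145  61 118 156 149 147 147 148] [156 156 155 156 157 155 151 168 241 236 234 241 190 200  48  62  64  66]
[232 238 245 171 183 122  74 135 154 152 147 148] [155 156 155 154 154 155 154 150 160 246 236 236 237 161 105  55  60  61]
[239 234 240 163 181 182  76  87 140 151 147 148] [155 155 155 155 156 156 156 152 151 202 255 247 248 231 153  92  53  59]
[236 235 235 236 236 244 196 133 146 147 148 148] [150 150 157 158 158 159 125 202 200 195 194 192 186 255]
[233 225 204 216 176 153 156 157 156 151 199 244] [155 155 156 153 140 204 138 136 137 139 138 138 138 135]
```

```bash
python3 -c "
from rel import *
d=dict(np.load('top8.npz'))
print('L',relcam(d,[(419.8,276),(420.4,283),(421.2,290)],.058).tolist())
print('R',relcam(d,[(479.35,276),(480.4,283),(481,290)],.058).tolist())
print('S',relcam(d,[(430,270.1),(430,295.7),(460,267.8),(460,293.8)],.058).tolist())
"
```

```text
L [[17.6, 67.9], [2.1, 68.0], [-13.4, 67.7]]
R [[7.1, -67.0], [-8.6, -67.7], [-24.3, -67.4]]
S [[28.9, 43.8], [-27.4, 49.2], [28.8, -24.6], [-28.7, -18.7]]
```

Call:
{"fn": "jog_arm", "kwargs": {"plan": [{"dx": -7.6, "dy": 36.5, "dz": 0, "ax": 0, "ay": 0, "az": 0.06, "grip": 0}, {"dx": 0, "dy": 0, "dz": 35, "ax": 0, "ay": 0, "az": 0, "grip": 0}, {"dx": 0, "dy": 0, "dz": 35, "ax": 0, "ay": 0, "az": 0, "grip": 0}, {"dx": 0, "dy": 0, "dz": 30, "ax": 0, "ay": 0, "az": 0, "grip": 0}, {"dx": 0, "dy": 0, "dz": 15, "ax": 0, "ay": 0, "az": 0, "grip": 0}, {"dx": 0, "dy": 0, "dz": 3, "ax": 0, "ay": 0, "az": 0, "grip": 0}, {"dx": 0, "dy": 0, "dz": 0, "ax": 0, "ay": 0, "az": 0, "grip": 0.7}, {"dx": 0, "dy": 0, "dz": 0, "ax": 0, "ay": 0, "az": 0, "grip": 0.7}, {"dx": 0, "dy": 0, "dz": 0, "ax": 0, "ay": 0, "az": 0, "grip": 0.7}, {"dx": 0, "dy": 0, "dz": 0, "ax": 0, "ay": 0, "az": 0, "grip": 0.7}, {"dx": 0, "dy": 0, "dz": 0, "ax": 0, "ay": 0, "az": 0, "grip": 0.7}]}}

```text
clock: 27.12
position: [0.6133, 0.3536, 0.1838]
ee_rot: [0.002, -0.026, 1.0, 0.001]
contact_force: [0.6, 0.1, 4.8]
width: 0.0478
gripper_force: 44.5
```

```bash
python3 -c "
from h import *
go(508,-298,320,93.4)"
```

```text
t 27.1 pos [613.3 353.6 183.8] yaw -177.0 tilt [0.004  0.0016] F [0.6 0.1 4.8] w 47.8 gf 45
  dx 138.9 dy -645.3 dz -136.2 az 14.93
```

Case b is centred on the deck within 0.3 mm. Case c is gripped, so on to the stand.

Call:
{"fn": "jog_arm", "kwargs": {"plan": [{"dx": 0, "dy": 0, "dz": -26, "ax": 0, "ay": 0, "az": 0, "grip": 0.7}, {"dx": 0, "dy": 0, "dz": -35, "ax": 0, "ay": 0, "az": 0, "grip": 0.7}, {"dx": 0, "dy": 0, "dz": -35, "ax": 0, "ay": 0, "az": 0, "grip": 0.7}, {"dx": 0, "dy": 0, "dz": -30, "ax": 0, "ay": 0, "az": 0, "grip": 0.7}, {"dx": 7.7, "dy": -35.7, "dz": 0, "ax": 0, "ay": 0, "az": 0, "grip": 0.7}, {"dx": 7.7, "dy": -35.7, "dz": 0, "ax": 0, "ay": 0, "az": 0, "grip": 0.7}, {"dx": 7.7, "dy": -35.7, "dz": 0, "ax": 0, "ay": 0, "az": 0, "grip": 0.7}, {"dx": 7.7, "dy": -35.7, "dz": 0, "ax": 0, "ay": 0, "az": 0, "grip": 0.7}, {"dx": 7.7, "dy": -35.7, "dz": 0, "ax": 0, "ay": 0, "az": 0, "grip": 0.7}, {"dx": 7.7, "dy": -35.7, "dz": 0, "ax": 0, "ay": 0, "az": 0, "grip": 0.7}, {"dx": 7.7, "dy": -35.7, "dz": 0, "ax": 0, "ay": 0, "az": 0, "grip": 0.7}, {"dx": 7.7, "dy": -35.7, "dz": 0, "ax": 0, "ay": 0, "az": 0, "grip": 0.7}, {"dx": 7.7, "dy": -35.7, "dz": 0, "ax": 0, "ay": 0, "az": 0, "grip": 0.7}, {"dx": 7.7, "dy": -35.7, "dz": 0, "ax": 0, "ay": 0, "az": 0, "grip": 0.7}, {"dx": 7.7, "dy": -35.7, "dz": 0, "ax": 0, "ay": 0, "az": 0, "grip": 0.7}, {"dx": 7.7, "dy": -35.7, "dz": 0, "ax": 0, "ay": 0, "az": 0, "grip": 0.7}, {"dx": 7.7, "dy": -35.7, "dz": 0, "ax": 0, "ay": 0, "az": 0, "grip": 0.7}, {"dx": 7.7, "dy": -35.7, "dz": 0, "ax": 0, "ay": 0, "az": 0, "grip": 0.7}, {"dx": 7.7, "dy": -35.7, "dz": 0, "ax": 0, "ay": 0, "az": 0, "grip": 0.7}, {"dx": 7.7, "dy": -35.7, "dz": 0, "ax": 0, "ay": 0, "az": 0, "grip": 0.7}]}}

```text
clock: 28.78
position: [0.5185, -0.225, 0.308]
ee_rot: [0.0, -0.026, 1.0, -0.0]
contact_force: [0.5, 0.4, -1.7]
width: 0.0478
gripper_force: 43.9
```

Call:
{"fn": "jog_arm", "kwargs": {"plan": [{"dx": 7.7, "dy": -35.7, "dz": 0, "ax": 0, "ay": 0, "az": 0, "grip": 0.7}, {"dx": 7.7, "dy": -35.7, "dz": 0, "ax": 0, "ay": 0, "az": 0, "grip": 0.7}, {"dx": 0, "dy": 0, "dz": 0, "ax": 0, "ay": 0, "az": 0.995, "grip": 0.7}, {"dx": 0, "dy": 0, "dz": 0, "ax": 0, "ay": 0, "az": 0.995, "grip": 0.7}, {"dx": 0, "dy": 0, "dz": 0, "ax": 0, "ay": 0, "az": 0.995, "grip": 0.7}, {"dx": 0, "dy": 0, "dz": 0, "ax": 0, "ay": 0, "az": 0.995, "grip": 0.7}, {"dx": 0, "dy": 0, "dz": 0, "ax": 0, "ay": 0, "az": 0.995, "grip": 0.7}, {"dx": 0, "dy": 0, "dz": 0, "ax": 0, "ay": 0, "az": 0.995, "grip": 0.7}, {"dx": 0, "dy": 0, "dz": 0, "ax": 0, "ay": 0, "az": 0.995, "grip": 0.7}, {"dx": 0, "dy": 0, "dz": 0, "ax": 0, "ay": 0, "az": 0.995, "grip": 0.7}, {"dx": 0, "dy": 0, "dz": 0, "ax": 0, "ay": 0, "az": 0.995, "grip": 0.7}, {"dx": 0, "dy": 0, "dz": 0, "ax": 0, "ay": 0, "az": 0.995, "grip": 0.7}, {"dx": 0, "dy": 0, "dz": 0, "ax": 0, "ay": 0, "az": 0.995, "grip": 0.7}, {"dx": 0, "dy": 0, "dz": 0, "ax": 0, "ay": 0, "az": 0.995, "grip": 0.7}, {"dx": 0, "dy": 0, "dz": 0, "ax": 0, "ay": 0, "az": 0.995, "grip": 0.7}, {"dx": 0, "dy": 0, "dz": 0, "ax": 0, "ay": 0, "az": 0.995, "grip": 0.7}, {"dx": 0, "dy": 0, "dz": 0, "ax": 0, "ay": 0, "az": 0.995, "grip": 0.7}, {"dx": 0, "dy": 0, "dz": 0, "ax": 0, "ay": 0, "az": 0, "grip": 0.7}, {"dx": 0, "dy": 0, "dz": 0, "ax": 0, "ay": 0, "az": 0, "grip": 0.7}]}}

```text
clock: 30.37
position: [0.5075, -0.2954, 0.3078]
ee_rot: [0.0, 0.685, 0.729, 0.0]
contact_force: [0.3, 0.2, -2.2]
width: 0.0479
gripper_force: 43.9
```

```bash
python3 -c "
from h import *
go(508.4,-295.5,246.8,93.45)"
```

```text
t 30.4 pos [ 507.5 -295.4  307.8] yaw 93.6 tilt [ 0.0003 -0.0002] F [ 0.3  0.2 -2.2] w 47.9 gf 44
  dx -0.1 dy 0.9 dz 61.0 az 0.02
```

Call:
{"fn": "jog_arm", "kwargs": {"plan": [{"dx": 0, "dy": 0.9, "dz": 22, "ax": 0, "ay": 0, "az": 0, "grip": 0.7}, {"dx": 0, "dy": 0, "dz": 22, "ax": 0, "ay": 0, "az": 0, "grip": 0.7}, {"dx": 0, "dy": 0, "dz": 17, "ax": 0, "ay": 0, "az": 0, "grip": 0.7}, {"dx": 0, "dy": 0, "dz": 0, "ax": 0, "ay": 0, "az": 0, "grip": 0.7}, {"dx": 0, "dy": 0, "dz": 0, "ax": 0, "ay": 0, "az": 0, "grip": 0.7}]}}

```text
clock: 30.78
position: [0.5083, -0.2953, 0.246]
ee_rot: [-0.001, 0.685, 0.729, -0.0]
contact_force: [0.5, -0.2, -2.0]
width: 0.0481
gripper_force: 43.9
```

```bash
cat > edge.py <<'E'
from rel import *
def prof(d,x,y,z,axis,span=8,B=(510.2,-294.6),yaw=3.45):
    "grey profile in mm along base axis through (x,y) rel, at height z(m)"
    a=np.radians(yaw);R=np.array([[np.cos(a),-np.sin(a)],[np.sin(a),np.cos(a)]])
    t=np.arange(-span,span+.1,1.);P=np.tile([x,y],(len(t),1)).astype(float);P[:,axis]+=t
    W=np.c_[(P@R.T+np.array(B))/1000,np.full(len(t),z)]
    u=proj(d,W).astype(np.float32);g=d["image"].mean(2).astype(np.float32)
    v=cv2.remap(g,u[:,0],u[:,1],cv2.INTER_LINEAR).ravel()
    return (P[:,axis]),v
def show(d,x,y,z,axis,**k):
    c,v=prof(d,x,y,z,axis,**k);print("xy"[axis],"%.0f..%.0f at"%(c[0],c[-1]),(x,y)[1-axis],v.astype(int).tolist())
E
python3 -c "
from edge import *
go(508.4,-295.5,243,93.45)
s,p,y,t=pose();z=(p[2]-183.8+30)/1000;print(z)
d=grab();np.savez('top9.npz',**d)
for x in(-16,-8,0,8,16): show(d,x,63,z,1)
for yy in(40,48,56): show(d,24.5,yy,z,0);show(d,-24.5,yy,z,0)
"
```

```text
t 30.8 pos [ 508.3 -295.3  246. ] yaw 93.5 tilt [-0.0016  0.0012] F [ 0.5 -0.2 -2. ] w 48.1 gf 44
  dx -0.2 dy 0.1 dz 3.0 az 0.01
0.09218906852999956
y 55..71 at -16 [155, 155, 155, 156, 156, 156, 157, 159, 156, 151, 136, 112, 90, 80, 72, 74, 77]
y 55..71 at -8 [157, 156, 156, 156, 156, 156, 157, 159, 160, 157, 134, 112, 99, 86, 80, 75, 83]
y 55..71 at 0 [156, 156, 157, 156, 156, 157, 158, 160, 163, 153, 142, 121, 99, 84, 75, 74, 83]
y 55..71 at 8 [155, 156, 156, 156, 156, 155, 157, 158, 157, 154, 136, 107, 87, 83, 79, 75, 72]
y 55..71 at 16 [156, 156, 156, 155, 155, 155, 156, 158, 161, 156, 135, 116, 102, 87, 86, 85, 92]
x 16..32 at 40 [156, 156, 155, 154, 154, 154, 152, 150, 159, 178, 194, 206, 211, 189, 168, 169, 170]
x -32..-16 at 40 [192, 195, 160, 131, 113, 98, 99, 101, 117, 132, 146, 159, 159, 157, 156, 156, 156]
x 16..32 at 48 [156, 156, 156, 156, 156, 152, 148, 141, 134, 166, 198, 222, 242, 249, 245, 243, 243]
x -32..-16 at 48 [187, 185, 154, 118, 107, 105, 114, 129, 140, 145, 150, 154, 157, 157, 156, 156, 155]
x 16..32 at 56 [156, 156, 156, 157, 157, 152, 143, 135, 128, 139, 182, 219, 235, 252, 249, 246, 245]
x -32..-16 at 56 [186, 174, 158, 125, 94, 99, 105, 103, 101, 125, 153, 161, 157, 155, 155, 155, 155]
```

Call:
{"fn": "jog_arm", "kwargs": {"plan": [{"dx": -2.7, "dy": -0.1, "dz": 0, "ax": 0, "ay": 0, "az": 0, "grip": 0.7}, {"dx": 0, "dy": 0, "dz": 2, "ax": 0, "ay": 0, "az": 0, "grip": 0.7}, {"dx": 0, "dy": 0, "dz": 1.2, "ax": 0, "ay": 0, "az": 0, "grip": 0.7}, {"dx": 0, "dy": 0, "dz": 0, "ax": 0, "ay": 0, "az": 0, "grip": 0.7}]}}

```text
clock: 31.17
position: [0.5087, -0.2983, 0.2437]
ee_rot: [0.0, 0.685, 0.728, 0.0]
contact_force: [-0.5, 1.0, -2.6]
width: 0.048
gripper_force: 43.9
```

Call:
{"fn": "jog_arm", "kwargs": {"plan": [{"dx": 0, "dy": 0, "dz": 0.8, "ax": 0, "ay": 0, "az": 0, "grip": 0.7}, {"dx": 0, "dy": 0, "dz": 0.4, "ax": 0, "ay": 0, "az": 0, "grip": 0.7}, {"dx": 0, "dy": 0, "dz": 0, "ax": 0, "ay": 0, "az": 0, "grip": 0.7}]}}

```text
clock: 31.42
position: [0.5086, -0.2982, 0.2421]
ee_rot: [-0.0, 0.685, 0.728, -0.0]
contact_force: [-0.2, -0.7, -1.5]
width: 0.048
gripper_force: 43.9
```

```bash
python3 -c "
from h import *
go(508.4,-298.2,241.8,93.45)"
```

```text
t 31.4 pos [ 508.6 -298.2  242.1] yaw 93.5 tilt [-0.  0.] F [-0.2 -0.7 -1.5] w 48.0 gf 44
  dx -0.0 dy -0.2 dz 0.3 az 0.00
```

Call:
{"fn": "jog_arm", "kwargs": {"plan": [{"dx": 0, "dy": 0, "dz": 0.5, "ax": 0, "ay": 0, "az": 0, "grip": 0.7}, {"dx": 0, "dy": 0, "dz": 0, "ax": 0, "ay": 0, "az": 0, "grip": 0}, {"dx": 0, "dy": 0, "dz": 0, "ax": 0, "ay": 0, "az": 0, "grip": 0}, {"dx": 0, "dy": 0, "dz": 0, "ax": 0, "ay": 0, "az": 0, "grip": 0}, {"dx": 0, "dy": 0, "dz": 0, "ax": 0, "ay": 0, "az": 0, "grip": 0}, {"dx": 0, "dy": 0, "dz": -20, "ax": 0, "ay": 0, "az": 0, "grip": 0}, {"dx": 0, "dy": 0, "dz": -35, "ax": 0, "ay": 0, "az": 0, "grip": 0}, {"dx": 35.4, "dy": 11, "dz": -10, "ax": 0, "ay": 0, "az": 0, "grip": 0}, {"dx": 35.4, "dy": 11, "dz": 0, "ax": 0, "ay": 0, "az": 0, "grip": 0}, {"dx": 35.4, "dy": 11, "dz": 0, "ax": 0, "ay": 0, "az": 0, "grip": 0}, {"dx": 35.4, "dy": 11, "dz": 0, "ax": 0, "ay": 0, "az": 0, "grip": 0}, {"dx": 35.4, "dy": 11, "dz": 0, "ax": 0, "ay": 0, "az": 0, "grip": 0}, {"dx": 35.4, "dy": 11, "dz": 0, "ax": 0, "ay": 0, "az": 0, "grip": 0}, {"dx": 35.4, "dy": 11, "dz": 0, "ax": 0, "ay": 0, "az": 0, "grip": 0}]}}

```text
clock: 32.58
position: [0.5707, -0.0445, 0.3069]
ee_rot: [0.0, 0.686, 0.728, 0.0]
contact_force: [0.5, -0.2, -0.3]
width: 0.0854
gripper_force: 0.0
```

```bash
python3 -c "
from edge import *
go(641,242.6,300,168.7)
d=grab();np.savez('top10.npz',**d);im=d['image'];g=im.mean(2)
gray=((g>145)*255).astype(np.uint8)
r,c=rect(d,gray,(185,190,245,280),.022);print('d',np.round(r[0],1),np.round(r[1],1)+2.2,r[2])
red=((im[...,0].astype(int)>170)&(im[...,1]<110)).astype(np.uint8)*255
r,c=rect(d,red,(235,270,300,370),.028);print('carton',np.round(r[0],1),np.round(r[1],1)+2.2,r[2])
z=.088
for x in(-14,0,14): show(d,x,63,z,1);show(d,x,-63,z,1)
for yy in(48,-48): show(d,24.5,yy,z,0);show(d,-24.5,yy,z,0)
cv2.imwrite('pics/t10.png',np.vstack([cv2.resize(im[190:370,130:330,::-1],None,fx=2,fy=2),cv2.resize(im[240:320,385:505,::-1],(400,240))]))
"
```

```text
t 32.6 pos [570.7 -44.5 306.9] yaw 93.4 tilt [ 0.0006 -0.0003] F [ 0.5 -0.2 -0.3] w 85.4 gf 0
  dx 282.4 dy 87.4 dz 6.9 az -12.54
d [641.4 243. ] [ 42.5 115.9] 78.50980377197266
carton [432.2 124.8] [108.1  31.8] 8.896641731262207
y 55..71 at -14 [155, 155, 156, 157, 158, 157, 155, 136, 111, 95, 84, 76, 75, 77, 92, 109, 109]
y -71..-55 at -14 [129, 179, 187, 194, 216, 238, 248, 251, 242, 211, 182, 170, 159, 160, 162, 163, 163]
y 55..71 at 0 [156, 156, 156, 157, 161, 164, 154, 144, 122, 99, 85, 74, 73, 82, 92, 103, 112]
y -71..-55 at 0 [87, 142, 181, 199, 216, 233, 250, 245, 236, 208, 171, 149, 156, 161, 162, 164, 164]
y 55..71 at 14 [156, 157, 157, 157, 159, 161, 157, 137, 115, 102, 88, 80, 73, 78, 88, 105, 125]
y -71..-55 at 14 [84, 128, 173, 200, 222, 239, 247, 249, 214, 179, 167, 160, 158, 161, 162, 163, 163]
x 16..32 at 48 [155, 155, 156, 156, 156, 154, 152, 146, 138, 155, 189, 215, 235, 249, 246, 243, 243]
x -32..-16 at 48 [186, 183, 154, 117, 103, 105, 107, 107, 110, 124, 138, 148, 158, 157, 156, 156, 156]
x 16..32 at -48 [164, 164, 164, 165, 165, 165, 160, 151, 149, 157, 171, 198, 227, 237, 246, 245, 243]
x -32..-16 at -48 [201, 196, 189, 163, 138, 117, 98, 99, 117, 135, 153, 165, 165, 165, 164, 162, 163]
```

View pics/t10.png

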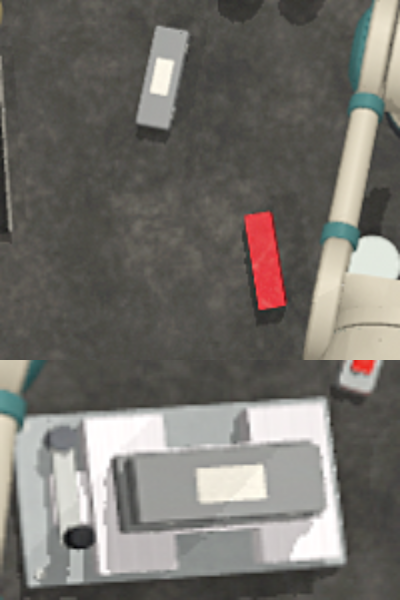

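Case c sits centred on b, and neither case d nor the carton has moved. Next is case d.

Call:
{"fn": "jog_arm", "kwargs": {"plan": [{"dx": 35.3, "dy": 10.7, "dz": 0, "ax": 0, "ay": 0, "az": 0, "grip": 0}, {"dx": 35.3, "dy": 10.7, "dz": 0, "ax": 0, "ay": 0, "az": 0, "grip": 0}, {"dx": 35.3, "dy": 10.7, "dz": 0, "ax": 0, "ay": 0, "az": 0, "grip": 0}, {"dx": 35.3, "dy": 10.7, "dz": 0, "ax": 0, "ay": 0, "az": 0, "grip": 0}, {"dx": 35.3, "dy": 10.7, "dz": 0, "ax": 0, "ay": 0, "az": 0, "grip": 0}, {"dx": 35.3, "dy": 10.7, "dz": 0, "ax": 0, "ay": 0, "az": 0, "grip": 0}, {"dx": 35.3, "dy": 10.7, "dz": 0, "ax": 0, "ay": 0, "az": 0, "grip": 0}, {"dx": 35.3, "dy": 10.7, "dz": 0, "ax": 0, "ay": 0, "az": -0.96, "grip": 0}, {"dx": 0, "dy": 0, "dz": 0, "ax": 0, "ay": 0, "az": -0.96, "grip": 0}, {"dx": 0, "dy": 0, "dz": 0, "ax": 0, "ay": 0, "az": -0.96, "grip": 0}, {"dx": 0, "dy": 0, "dz": 0, "ax": 0, "ay": 0, "az": -0.96, "grip": 0}, {"dx": 0, "dy": 0, "dz": 0, "ax": 0, "ay": 0, "az": -0.96, "grip": 0}, {"dx": 0, "dy": 0, "dz": 0, "ax": 0, "ay": 0, "az": -0.96, "grip": 0}, {"dx": 0, "dy": 0, "dz": 0, "ax": 0, "ay": 0, "az": -0.96, "grip": 0}, {"dx": 0, "dy": 0, "dz": 0, "ax": 0, "ay": 0, "az": -0.96, "grip": 0}, {"dx": 0, "dy": 0, "dz": 0, "ax": 0, "ay": 0, "az": -0.96, "grip": 0}, {"dx": 0, "dy": 0, "dz": 0, "ax": 0, "ay": 0, "az": -0.96, "grip": 0}, {"dx": 0, "dy": 0, "dz": 0, "ax": 0, "ay": 0, "az": -0.96, "grip": 0}, {"dx": 0, "dy": 0, "dz": 0, "ax": 0, "ay": 0, "az": -0.96, "grip": 0.2}, {"dx": 0, "dy": 0, "dz": 0, "ax": 0, "ay": 0, "az": 0, "grip": 0.2}]}}

```text
clock: 34.3
position: [0.6391, 0.2406, 0.3065]
ee_rot: [-0.0, 0.151, 0.989, -0.0]
contact_force: [0.2, 0.2, -0.4]
width: 0.0687
gripper_force: 0.0
```

```bash
python3 -c "
from edge import *
go(639.2,242.8,179,168.5)
d=grab();np.savez('top11.npz',**d);g=d['image'].mean(2)
d0=dict(np.load('top10.npz'));dif=np.abs(d['image'].astype(int)-d0['image']).max(2)
print((dif[190:280,185:222]>40).sum(),(dif[285:360,240:285]>40).sum())
"
```

```text
t 34.3 pos [639.1 240.6 306.5] yaw 162.7 tilt [-0.     -0.0001] F [ 0.2  0.2 -0.4] w 68.7 gf 0
  dx 0.6 dy 2.2 dz 127.5 az -0.97
1674 16
```

Call:
{"fn": "jog_arm", "kwargs": {"plan": [{"dx": 0.6, "dy": 2.2, "dz": 0, "ax": 0, "ay": 0, "az": -0.97, "grip": 0.2}, {"dx": 0, "dy": 0, "dz": 30, "ax": 0, "ay": 0, "az": 0, "grip": 0.2}, {"dx": 0, "dy": 0, "dz": 0, "ax": 0, "ay": 0, "az": 0, "grip": 0.2}]}}

```text
clock: 34.6
position: [0.6376, 0.2426, 0.2725]
ee_rot: [-0.004, 0.102, 0.995, -0.001]
contact_force: [-1.2, -0.4, -2.0]
width: 0.0684
gripper_force: 0.0
```

```bash
python3 -c "
from edge import *
go(639.2,242.8,179,168.5)
d=grab();g=d['image'].mean(2);d0=dict(np.load('top10.npz'));g0=d0['image'].mean(2)
for v in range(200,256,5): print(v,g0[v,195:230:2].astype(int),g[v,195:230:2].astype(int))
"
```

```text
t 34.6 pos [637.6 242.6 272.5] yaw 168.3 tilt [-0.0074 -0.0021] F [-1.2 -0.4 -2. ] w 68.4 gf 0
  dx -1.5 dy 0.5 dz 93.5 az -0.04
200 [74 72 75 70 78 87 82 80 81 75 69 69 64 69 66 68 73 74] [197 170  67 186  62  53  80  77  77  73  66  66  64  67  65  64  72  72]
205 [ 76  74  79  69  69  72 120 166 165 167 169 175 175 153 120  82  89  83] [197 183 122 168  85  64  30 152 161 162 165 171 171 150 116  77  87  83]
210 [ 80  77  72  79  73  63 170 164 164 165 167 166 166 167 114  65  75  72] [201 189 163  88  64  62  32  23 171 162 162 160 161 163 112  62  70  70]
215 [ 80  86  82  74  67 151 165 165 164 165 165 165 165 163 112  63  63  69] [207 195 180  63  66  34  39  33  42  54  43 154 164 135  58  81  56  72]
220 [ 84  83  83  85  73 175 159 251 250 244 231 171 168 108  48  71  71  69] [210 199 188 140  27  33  33  29 137 145 153 154 154 157 131 131  94  30]
225 [ 81  77  72  76 140 163 235 246 242 244 235 160 164  80  71  67  66  74] [210 204 192 176  34  60 175  36  43  47 214  57 103  68  85  58  40  36]
230 [ 78  80  81  68 169 159 248 243 243 247 179 169 105  68  65  69  69  75] [208 209 198 182 154 159 251 250 237 251 184  57  89  65  46  40  34  74]
235 [ 79  77  71 140 163 229 247 247 244 234 161 160  65  71  68  69  70  71] [206 211 203 193 159 225 243 243 239 229 157 156  62  69  65  68  66  67]
240 [ 80  76  77 171 163 164 165 166 166 164 171 102  64  66  68  70  68  76] [205 209 208 196 180 155 160 160 161 161 166  99  63  64  66  66  69  69]
245 [ 84  67 145 166 164 165 165 165 166 168 153 105  62  67  67  82  74  72] [201 207 211 201 190 154 163 162 161 160 148 102  61  64  65  77  73  69]
250 [ 68  78 174 171 167 167 166 166 166 171 100  64  67  74  71  72  71  72] [107 107 118 117 111 104  88 163 161 167  96  61  64  72  66  69  66  68]
255 [71 72 48 54 51 46 45 45 46 68 71 82 74 70 80 73 75 72] [ 92 121 155 164 133  77  90  79  41  65  68  83  70  68  76  69  71  70]
```

Call:
{"fn": "jog_arm", "kwargs": {"plan": [{"dx": 0, "dy": 0, "dz": 35, "ax": 0, "ay": 0, "az": 0, "grip": 0.2}, {"dx": 0, "dy": 0, "dz": 30, "ax": 0, "ay": 0, "az": 0, "grip": 0.2}, {"dx": 0, "dy": 0, "dz": 20, "ax": 0, "ay": 0, "az": 0, "grip": 0.2}, {"dx": 0, "dy": 0, "dz": 10, "ax": 0, "ay": 0, "az": 0, "grip": 0.2}, {"dx": 0, "dy": 0, "dz": 0, "ax": 0, "ay": 0, "az": 0, "grip": 0.2}, {"dx": 0, "dy": 0, "dz": 0, "ax": 0, "ay": 0, "az": 0, "grip": 0.75}, {"dx": 0, "dy": 0, "dz": 0, "ax": 0, "ay": 0, "az": 0, "grip": 0.75}, {"dx": 0, "dy": 0, "dz": 0, "ax": 0, "ay": 0, "az": 0, "grip": 0.75}, {"dx": 0, "dy": 0, "dz": 0, "ax": 0, "ay": 0, "az": 0, "grip": 0.75}, {"dx": 0, "dy": 0, "dz": 0, "ax": 0, "ay": 0, "az": 0, "grip": 0.75}]}}

```text
clock: 35.48
position: [0.64, 0.2433, 0.184]
ee_rot: [0.002, 0.101, 0.995, 0.001]
contact_force: [0.3, -0.9, 5.3]
width: 0.0383
gripper_force: 41.8
```

```bash
python3 -c "
from edge import *
go(508.5,-295.4,325,93.45)
"
```

```text
t 35.5 pos [640.  243.3 184. ] yaw 168.4 tilt [0.0044 0.001 ] F [ 0.3 -0.9  5.3] w 38.3 gf 42
  dx 20.4 dy -554.2 dz -141.0 az 12.49
```

Call:
{"fn": "jog_arm", "kwargs": {"plan": [{"dx": 0, "dy": 0, "dz": -26, "ax": 0, "ay": 0, "az": 0, "grip": 0.75}, {"dx": 0, "dy": 0, "dz": -32, "ax": 0, "ay": 0, "az": 0, "grip": 0.75}, {"dx": 0, "dy": 0, "dz": -32, "ax": 0, "ay": 0, "az": 0, "grip": 0.75}, {"dx": 0, "dy": 0, "dz": -32, "ax": 0, "ay": 0, "az": 0, "grip": 0.75}, {"dx": 1.4, "dy": -37, "dz": 0, "ax": 0, "ay": 0, "az": 0, "grip": 0.75}, {"dx": 1.4, "dy": -37, "dz": 0, "ax": 0, "ay": 0, "az": 0, "grip": 0.75}, {"dx": 1.4, "dy": -37, "dz": 0, "ax": 0, "ay": 0, "az": 0, "grip": 0.75}, {"dx": 1.4, "dy": -37, "dz": 0, "ax": 0, "ay": 0, "az": 0, "grip": 0.75}, {"dx": 1.4, "dy": -37, "dz": 0, "ax": 0, "ay": 0, "az": 0, "grip": 0.75}, {"dx": 1.4, "dy": -37, "dz": 0, "ax": 0, "ay": 0, "az": 0, "grip": 0.75}, {"dx": 1.4, "dy": -37, "dz": 0, "ax": 0, "ay": 0, "az": 0, "grip": 0.75}, {"dx": 1.4, "dy": -37, "dz": 0, "ax": 0, "ay": 0, "az": 0, "grip": 0.75}, {"dx": 1.4, "dy": -37, "dz": 0, "ax": 0, "ay": 0, "az": 0, "grip": 0.75}, {"dx": 1.4, "dy": -37, "dz": 0, "ax": 0, "ay": 0, "az": 0, "grip": 0.75}, {"dx": 1.4, "dy": -37, "dz": 0, "ax": 0, "ay": 0, "az": 0, "grip": 0.75}, {"dx": 1.4, "dy": -37, "dz": 0, "ax": 0, "ay": 0, "az": 0, "grip": 0.75}, {"dx": 1.4, "dy": -37, "dz": 0, "ax": 0, "ay": 0, "az": 0, "grip": 0.75}, {"dx": 1.4, "dy": -37, "dz": 0, "ax": 0, "ay": 0, "az": 0, "grip": 0.75}, {"dx": 1.4, "dy": -36, "dz": 0, "ax": 0, "ay": 0, "az": 0, "grip": 0.75}]}}

```text
clock: 37.07
position: [0.5061, -0.297, 0.304]
ee_rot: [0.0, 0.101, 0.995, -0.0]
contact_force: [1.2, -0.1, -1.1]
width: 0.038
gripper_force: 41.1
```

Call:
{"fn": "jog_arm", "kwargs": {"plan": [{"dx": 0, "dy": 0, "dz": 0, "ax": 0, "ay": 0, "az": 0.96, "grip": 0.75}, {"dx": 0, "dy": 0, "dz": 0, "ax": 0, "ay": 0, "az": 0.96, "grip": 0.75}, {"dx": 0, "dy": 0, "dz": 0, "ax": 0, "ay": 0, "az": 0.96, "grip": 0.75}, {"dx": 0, "dy": 0, "dz": 0, "ax": 0, "ay": 0, "az": 0.96, "grip": 0.75}, {"dx": 0, "dy": 0, "dz": 0, "ax": 0, "ay": 0, "az": 0.96, "grip": 0.75}, {"dx": 0, "dy": 0, "dz": 0, "ax": 0, "ay": 0, "az": 0.96, "grip": 0.75}, {"dx": 0, "dy": 0, "dz": 0, "ax": 0, "ay": 0, "az": 0.96, "grip": 0.75}, {"dx": 0, "dy": 0, "dz": 0, "ax": 0, "ay": 0, "az": 0.96, "grip": 0.75}, {"dx": 0, "dy": 0, "dz": 0, "ax": 0, "ay": 0, "az": 0.96, "grip": 0.75}, {"dx": 0, "dy": 0, "dz": 0, "ax": 0, "ay": 0, "az": 0.96, "grip": 0.75}, {"dx": 0, "dy": 0, "dz": 0, "ax": 0, "ay": 0, "az": 0.96, "grip": 0.75}, {"dx": 0, "dy": 0, "dz": 0, "ax": 0, "ay": 0, "az": 0.96, "grip": 0.75}, {"dx": 0, "dy": 0, "dz": 0, "ax": 0, "ay": 0, "az": 0.96, "grip": 0.75}, {"dx": 0, "dy": 0, "dz": 0, "ax": 0, "ay": 0, "az": 0, "grip": 0.75}, {"dx": 0, "dy": 0, "dz": 0, "ax": 0, "ay": 0, "az": 0, "grip": 0.75}]}}

```text
clock: 38.32
position: [0.5069, -0.2952, 0.3038]
ee_rot: [0.0, 0.684, 0.729, -0.0]
contact_force: [-0.3, 0.6, -1.2]
width: 0.0384
gripper_force: 41.1
```

```bash
python3 -c "
from h import *
go(508.6,-295.3,277,93.45)"
```

```text
t 38.3 pos [ 506.9 -295.2  303.8] yaw 93.7 tilt [ 0.0001 -0.0001] F [-0.3  0.6 -1.2] w 38.4 gf 41
  dx -0.2 dy 1.7 dz 26.8 az 0.03
```

Call:
{"fn": "jog_arm", "kwargs": {"plan": [{"dx": -0.2, "dy": 1.7, "dz": 14, "ax": 0, "ay": 0, "az": 0.04, "grip": 0.75}, {"dx": 0, "dy": 0, "dz": 12.5, "ax": 0, "ay": 0, "az": 0, "grip": 0.75}, {"dx": 0, "dy": 0, "dz": 0, "ax": 0, "ay": 0, "az": 0, "grip": 0.75}, {"dx": 0, "dy": 0, "dz": 0, "ax": 0, "ay": 0, "az": 0, "grip": 0.75}]}}

```text
clock: 38.65
position: [0.5085, -0.2953, 0.2767]
ee_rot: [-0.001, 0.686, 0.727, -0.0]
contact_force: [0.7, -0.3, -0.8]
width: 0.0386
gripper_force: 41.1
```

```bash
python3 -c "
from edge import *
go(508.6,-295.3,272,93.45)
s,p,y,t=pose();z=(p[2]-184+22)/1000;print(z)
d=grab();np.savez('top12.npz',**d)
for x in(-12,-6,0,6,12): show(d,x,58,z,1)
for yy in(36,43,50): show(d,19.75,yy,z,0);show(d,-19.75,yy,z,0)
"
```

```text
t 38.6 pos [ 508.5 -295.3  276.7] yaw 93.4 tilt [-0.0014  0.001 ] F [ 0.7 -0.3 -0.8] w 38.6 gf 41
  dx -0.1 dy 0.1 dz 4.7 az -0.02
0.1146886797015378
y 50..66 at -12 [158, 158, 158, 159, 160, 159, 158, 141, 123, 103, 84, 77, 84, 92, 103, 112, 113]
y 50..66 at -6 [158, 159, 159, 158, 160, 162, 159, 146, 132, 113, 95, 87, 80, 94, 107, 111, 114]
y 50..66 at 0 [158, 158, 159, 160, 162, 164, 158, 151, 132, 110, 93, 78, 79, 95, 107, 112, 115]
y 50..66 at 6 [157, 158, 158, 159, 161, 160, 156, 144, 123, 102, 86, 74, 83, 92, 101, 111, 111]
y 50..66 at 12 [159, 158, 158, 160, 161, 162, 164, 147, 131, 111, 92, 84, 81, 97, 122, 143, 158]
x 12..28 at 36 [157, 160, 161, 161, 160, 157, 154, 149, 144, 145, 148, 157, 167, 181, 196, 196, 183]
x -28..-12 at 36 [103, 110, 105, 99, 103, 109, 115, 122, 126, 129, 135, 142, 150, 158, 162, 162, 161]
x 12..28 at 43 [159, 160, 160, 160, 161, 158, 151, 146, 142, 143, 152, 163, 179, 194, 205, 216, 197]
x -28..-12 at 43 [104, 107, 108, 105, 103, 109, 115, 131, 145, 151, 158, 159, 159, 159, 158, 158, 158]
x 12..28 at 50 [159, 159, 159, 159, 161, 161, 158, 155, 150, 145, 147, 149, 171, 200, 224, 243, 252]
x -28..-12 at 50 [107, 115, 125, 119, 108, 107, 109, 114, 122, 135, 154, 165, 161, 158, 158, 158, 158]
```

Case d's offset agrees with the pile to within about 0.3 mm. Lowering.

Call:
{"fn": "jog_arm", "kwargs": {"plan": [{"dx": 0, "dy": 0, "dz": 2, "ax": 0, "ay": 0, "az": 0, "grip": 0.75}, {"dx": 0, "dy": 0, "dz": 1.5, "ax": 0, "ay": 0, "az": 0, "grip": 0.75}, {"dx": 0, "dy": 0, "dz": 0.7, "ax": 0, "ay": 0, "az": 0, "grip": 0.75}, {"dx": 0, "dy": 0, "dz": 0, "ax": 0, "ay": 0, "az": 0, "grip": 0.75}]}}

```text
clock: 39.03
position: [0.5088, -0.2955, 0.2731]
ee_rot: [0.0, 0.687, 0.727, -0.0]
contact_force: [-0.9, 0.2, -1.0]
width: 0.0384
gripper_force: 41.1
```

Call:
{"fn": "jog_arm", "kwargs": {"plan": [{"dx": 0, "dy": 0, "dz": 0.7, "ax": 0, "ay": 0, "az": 0, "grip": 0.75}, {"dx": 0, "dy": 0, "dz": 0, "ax": 0, "ay": 0, "az": 0, "grip": 0.75}]}}

```text
clock: 39.2
position: [0.5088, -0.2955, 0.2723]
ee_rot: [0.0, 0.687, 0.727, -0.0]
contact_force: [-0.8, -0.5, -1.9]
width: 0.0387
gripper_force: 41.1
```

```bash
python3 -c "
from h import *
go(508.6,-295.3,272,93.45)"
```

```text
t 39.2 pos [ 508.8 -295.5  272.3] yaw 93.3 tilt [ 0.0001 -0.0002] F [-0.8 -0.5 -1.9] w 38.7 gf 41
  dx 0.2 dy -0.1 dz 0.3 az -0.03
```

Call:
{"fn": "jog_arm", "kwargs": {"plan": [{"dx": 0, "dy": 0, "dz": 0.6, "ax": 0, "ay": 0, "az": 0, "grip": 0.75}, {"dx": 0, "dy": 0, "dz": 0, "ax": 0, "ay": 0, "az": 0, "grip": 0.75}, {"dx": 0, "dy": 0, "dz": 0, "ax": 0, "ay": 0, "az": 0, "grip": 0.2}, {"dx": 0, "dy": 0, "dz": 0, "ax": 0, "ay": 0, "az": 0, "grip": 0.2}, {"dx": 0, "dy": 0, "dz": 0, "ax": 0, "ay": 0, "az": 0, "grip": 0.2}, {"dx": 0, "dy": 0, "dz": -20, "ax": 0, "ay": 0, "az": 0, "grip": 0.2}, {"dx": 0, "dy": 0, "dz": -25, "ax": 0, "ay": 0, "az": 0, "grip": 0.2}, {"dx": 35.3, "dy": -4.5, "dz": 0, "ax": 0, "ay": 0, "az": 0, "grip": 0.2}, {"dx": 35.3, "dy": -4.5, "dz": 0, "ax": 0, "ay": 0, "az": 0, "grip": 0.2}, {"dx": 35.3, "dy": -4.5, "dz": 0, "ax": 0, "ay": 0, "az": 0, "grip": 0.2}, {"dx": 35.3, "dy": -4.5, "dz": 0, "ax": 0, "ay": 0, "az": 0, "grip": 0.2}, {"dx": 35.3, "dy": -4.5, "dz": 0, "ax": 0, "ay": 0, "az": 0, "grip": 0.2}, {"dx": 35.3, "dy": -4.5, "dz": 0, "ax": 0, "ay": 0, "az": 0, "grip": 0.2}, {"dx": 35.3, "dy": -4.5, "dz": 0, "ax": 0, "ay": 0, "az": 0, "grip": 0.2}]}}

```text
clock: 40.37
position: [0.4626, -0.0491, 0.3167]
ee_rot: [0.0, 0.687, 0.727, 0.0]
contact_force: [-0.3, -0.3, -0.2]
width: 0.0684
gripper_force: 0.0
```

```bash
python3 -c "
from edge import *
d=grab();np.savez('top13.npz',**d);im=d['image'];g=im.mean(2)
red=((im[...,0].astype(int)>170)&(im[...,1]<110)).astype(np.uint8)*255
r,c=rect(d,red,(215,250,330,378),.028);print('carton',np.round(r[0],1),np.round(r[1],1)+2.2,r[2])
go(r[0][0]-2.3,r[0][1],300,188.9)
z=.110
for x in(-12,0,12): show(d,x,58,z,1);show(d,x,-58,z,1)
for yy in(43,-43): show(d,19.75,yy,z,0);show(d,-19.75,yy,z,0)
"
```

```text
carton [435.4  91.5] [108.4  31.8] 9.127157211303711
t 40.4 pos [460.3 -43.9 316.5] yaw 93.4 tilt [-0.003   0.0065] F [-3.   5.5  0. ] w 68.2 gf 0
  dx 136.8 dy -19.2 dz 16.5 az -15.92
y 50..66 at -12 [158, 158, 158, 158, 161, 163, 154, 145, 127, 106, 92, 85, 87, 98, 108, 111, 113]
y -66..-50 at -12 [60, 67, 98, 133, 154, 174, 206, 240, 238, 211, 188, 173, 161, 163, 165, 166, 166]
y 50..66 at 0 [158, 159, 159, 160, 161, 159, 158, 136, 114, 96, 80, 78, 86, 95, 106, 114, 116]
y -66..-50 at 0 [61, 55, 70, 128, 177, 198, 218, 234, 250, 225, 183, 158, 156, 154, 154, 154, 155]
y 50..66 at 12 [160, 161, 163, 165, 169, 173, 168, 162, 141, 119, 104, 89, 92, 107, 128, 158, 172]
y -66..-50 at 12 [71, 76, 86, 114, 157, 196, 221, 246, 222, 201, 180, 158, 150, 154, 156, 156, 156]
x 12..28 at 43 [158, 158, 159, 159, 160, 159, 154, 149, 144, 140, 148, 156, 168, 182, 194, 206, 199]
x -28..-12 at 43 [102, 107, 110, 105, 101, 106, 111, 121, 131, 139, 147, 153, 158, 159, 158, 158, 158]
x 12..28 at -43 [156, 157, 157, 157, 157, 157, 156, 153, 146, 142, 149, 155, 157, 158, 183, 210, 228]
x -28..-12 at -43 [135, 104, 103, 111, 115, 119, 116, 107, 110, 132, 151, 160, 168, 168, 168, 167, 166]
```

The carton has been knocked to (435.4, 91.5), yaw 9.1°. I'll follow it there.

Call:
{"fn": "jog_arm", "kwargs": {"plan": [{"dx": 34, "dy": -4.8, "dz": 0, "ax": 0, "ay": 0, "az": 0, "grip": 0.3}, {"dx": 34, "dy": -4.8, "dz": 0, "ax": 0, "ay": 0, "az": 0, "grip": 0.3}, {"dx": 34, "dy": -4.8, "dz": 0, "ax": 0, "ay": 0, "az": 0, "grip": 0.3}, {"dx": 34, "dy": -4.8, "dz": 0, "ax": 0, "ay": 0, "az": -1, "grip": 0.3}, {"dx": 0, "dy": 0, "dz": 0, "ax": 0, "ay": 0, "az": -1, "grip": 0.3}, {"dx": 0, "dy": 0, "dz": 0, "ax": 0, "ay": 0, "az": -1, "grip": 0.3}, {"dx": 0, "dy": 0, "dz": 0, "ax": 0, "ay": 0, "az": -1, "grip": 0.3}, {"dx": 0, "dy": 0, "dz": 0, "ax": 0, "ay": 0, "az": -1, "grip": 0.3}, {"dx": 0, "dy": 0, "dz": 0, "ax": 0, "ay": 0, "az": -1, "grip": 0.3}, {"dx": 0, "dy": 0, "dz": 0, "ax": 0, "ay": 0, "az": -1, "grip": 0.3}, {"dx": 0, "dy": 0, "dz": 0, "ax": 0, "ay": 0, "az": -1, "grip": 0.3}, {"dx": 0, "dy": 0, "dz": 0, "ax": 0, "ay": 0, "az": -1, "grip": 0.3}, {"dx": 0, "dy": 0, "dz": 0, "ax": 0, "ay": 0, "az": -1, "grip": 0.3}, {"dx": 0, "dy": 0, "dz": 0, "ax": 0, "ay": 0, "az": -1, "grip": 0.3}, {"dx": 0, "dy": 0, "dz": 0, "ax": 0, "ay": 0, "az": -1, "grip": 0.4}, {"dx": 0, "dy": 0, "dz": 0, "ax": 0, "ay": 0, "az": -1, "grip": 0.4}, {"dx": 0, "dy": 0, "dz": 0, "ax": 0, "ay": 0, "az": -1, "grip": 0.4}, {"dx": 0, "dy": 0, "dz": 0, "ax": 0, "ay": 0, "az": -1, "grip": 0.4}, {"dx": 0, "dy": 0, "dz": 0, "ax": 0, "ay": 0, "az": 0, "grip": 0.4}]}}

```text
clock: 42.0
position: [0.4364, 0.084, 0.3166]
ee_rot: [0.0, -0.029, 1.0, -0.0]
contact_force: [-0.2, 0.4, 0.8]
width: 0.051
gripper_force: 0.0
```

```bash
python3 -c "
from edge import *
go(433.1,91.5,180,189.1)
d=grab();np.savez('top14.npz',**d);im=d['image']
cv2.imwrite('pics/t14.png',cv2.resize(im[250:370,200:360,::-1],None,fx=4,fy=4))
"
```

```text
t 42.0 pos [436.4  84.  316.6] yaw -176.6 tilt [ 0.0003 -0.0001] F [-0.2  0.4  0.8] w 51.0 gf 0
  dx 2.8 dy 7.7 dz 136.6 az -0.96
```

View pics/t14.png

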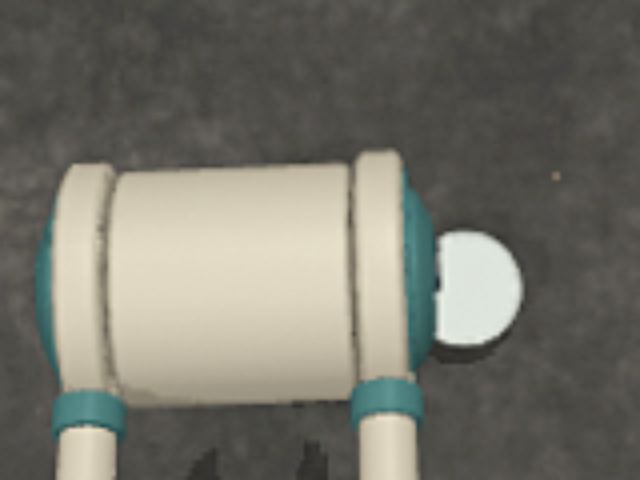

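The arm hides the carton from the top camera, so I'll check it in the scene camera.

```bash
python3 -c "
from edge import *
d=grab('scene');im=d['image']
red=((im[...,0].astype(int)>120)&(im[...,1]<80)).astype(np.uint8)*255
m=np.zeros_like(red);m[190:300,330:450]=red[190:300,330:450]
c=max(cv2.findContours(m,0,cv2.CHAIN_APPROX_NONE)[0],key=cv2.contourArea);print(cv2.contourArea(c),cv2.boundingRect(c))
P=np.array([[x,y,z] for x in(-53,53) for y in(-15,15) for z in(0,28.)]);a=np.radians(9.1)
W=np.c_[P[:,0]*np.cos(a)-P[:,1]*np.sin(a)+433.1,P[:,0]*np.sin(a)+P[:,1]*np.cos(a)+91.5,P[:,2]]/1000
u=proj(d,W);print(u.min(0),u.max(0))
cv2.imwrite('pics/s14.png',cv2.resize(im[150:290,310:470,::-1],None,fx=4,fy=4))
"
```

```text
417.0 (366, 214, 31, 37)
[365.4584845  212.92328583] [397.77427796 251.94181963]
```

View pics/s14.png

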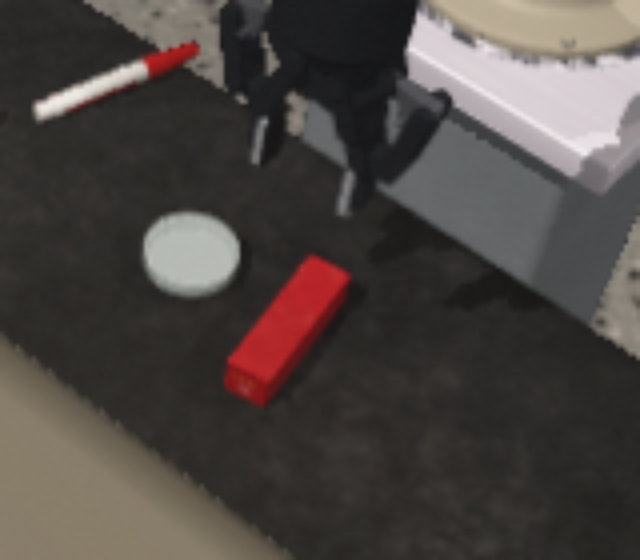

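The carton is where predicted: its box spans columns 366–397 and rows 214–251, which matches the projection, and it is clear of the dish. I'll descend and grip gently.

Call:
{"fn": "jog_arm", "kwargs": {"plan": [{"dx": 2.8, "dy": 7.7, "dz": 0, "ax": 0, "ay": 0, "az": -0.96, "grip": 0.4}, {"dx": 0, "dy": 0, "dz": 35, "ax": 0, "ay": 0, "az": 0, "grip": 0.4}, {"dx": 0, "dy": 0, "dz": 35, "ax": 0, "ay": 0, "az": 0, "grip": 0.4}, {"dx": 0, "dy": 0, "dz": 35, "ax": 0, "ay": 0, "az": 0, "grip": 0.4}, {"dx": 0, "dy": 0, "dz": 20, "ax": 0, "ay": 0, "az": 0, "grip": 0.4}, {"dx": 0, "dy": 0, "dz": 8, "ax": 0, "ay": 0, "az": 0, "grip": 0.4}, {"dx": 0, "dy": 0, "dz": 0, "ax": 0, "ay": 0, "az": 0, "grip": 0.4}, {"dx": 0, "dy": 0, "dz": 0, "ax": 0, "ay": 0, "az": 0, "grip": 0.8}, {"dx": 0, "dy": 0, "dz": 0, "ax": 0, "ay": 0, "az": 0, "grip": 0.8}, {"dx": 0, "dy": 0, "dz": 0, "ax": 0, "ay": 0, "az": 0, "grip": 0.8}, {"dx": 0, "dy": 0, "dz": 0, "ax": 0, "ay": 0, "az": 0, "grip": 0.8}, {"dx": 0, "dy": 0, "dz": 0, "ax": 0, "ay": 0, "az": 0, "grip": 0.8}], "grip_force": 30}}

```text
clock: 43.1
position: [0.4338, 0.0917, 0.1849]
ee_rot: [0.002, -0.079, 0.997, -0.0]
contact_force: [0.1, 0.2, 7.8]
width: 0.0294
gripper_force: 31.0
```

```bash
python3 -c "
from h import *
go(508.7,-295.4,325,93.45)"
```

```text
t 43.1 pos [433.8  91.7 184.9] yaw -171.0 tilt [0.0034 0.0001] F [0.1 0.2 7.8] w 29.4 gf 31
  dx -13.3 dy -394.1 dz -140.1 az 15.93
```

Call:
{"fn": "jog_arm", "kwargs": {"plan": [{"dx": 0, "dy": 0, "dz": -22, "ax": 0, "ay": 0, "az": 0, "grip": 0.8}, {"dx": 0, "dy": 0, "dz": -30, "ax": 0, "ay": 0, "az": 0, "grip": 0.8}, {"dx": 0, "dy": 0, "dz": -30, "ax": 0, "ay": 0, "az": 0, "grip": 0.8}, {"dx": 0, "dy": 0, "dz": -30, "ax": 0, "ay": 0, "az": 0, "grip": 0.8}, {"dx": 0, "dy": 0, "dz": -30, "ax": 0, "ay": 0, "az": 0, "grip": 0.8}, {"dx": -1.2, "dy": -35.8, "dz": 0, "ax": 0, "ay": 0, "az": 0, "grip": 0.8}, {"dx": -1.2, "dy": -35.8, "dz": 0, "ax": 0, "ay": 0, "az": 0, "grip": 0.8}, {"dx": -1.2, "dy": -35.8, "dz": 0, "ax": 0, "ay": 0, "az": 0, "grip": 0.8}, {"dx": -1.2, "dy": -35.8, "dz": 0, "ax": 0, "ay": 0, "az": 0, "grip": 0.8}, {"dx": -1.2, "dy": -35.8, "dz": 0, "ax": 0, "ay": 0, "az": 0, "grip": 0.8}, {"dx": -1.2, "dy": -35.8, "dz": 0, "ax": 0, "ay": 0, "az": 0, "grip": 0.8}, {"dx": -1.2, "dy": -35.8, "dz": 0, "ax": 0, "ay": 0, "az": 0, "grip": 0.8}, {"dx": -1.2, "dy": -35.8, "dz": 0, "ax": 0, "ay": 0, "az": 0, "grip": 0.8}, {"dx": -1.2, "dy": -35.8, "dz": 0, "ax": 0, "ay": 0, "az": 0, "grip": 0.8}, {"dx": -1.2, "dy": -35.8, "dz": 0, "ax": 0, "ay": 0, "az": 0, "grip": 0.8}, {"dx": -1.2, "dy": -35.8, "dz": 0, "ax": 0, "ay": 0, "az": 0, "grip": 0.8}, {"dx": 0, "dy": 0, "dz": 0, "ax": 0, "ay": 0, "az": 0.995, "grip": 0.8}, {"dx": 0, "dy": 0, "dz": 0, "ax": 0, "ay": 0, "az": 0.995, "grip": 0.8}, {"dx": 0, "dy": 0, "dz": 0, "ax": 0, "ay": 0, "az": 0.995, "grip": 0.8}, {"dx": 0, "dy": 0, "dz": 0, "ax": 0, "ay": 0, "az": 0.995, "grip": 0.8}]}}

```text
clock: 44.77
position: [0.5075, -0.2954, 0.3254]
ee_rot: [-0.0, 0.132, 0.991, 0.0]
contact_force: [0.4, -0.3, -1.6]
width: 0.0295
gripper_force: 30.4
```

Call:
{"fn": "jog_arm", "kwargs": {"plan": [{"dx": 0, "dy": 0, "dz": 0, "ax": 0, "ay": 0, "az": 0.995, "grip": 0.8}, {"dx": 0, "dy": 0, "dz": 0, "ax": 0, "ay": 0, "az": 0.995, "grip": 0.8}, {"dx": 0, "dy": 0, "dz": 0, "ax": 0, "ay": 0, "az": 0.995, "grip": 0.8}, {"dx": 0, "dy": 0, "dz": 0, "ax": 0, "ay": 0, "az": 0.995, "grip": 0.8}, {"dx": 0, "dy": 0, "dz": 0, "ax": 0, "ay": 0, "az": 0.995, "grip": 0.8}, {"dx": 0, "dy": 0, "dz": 0, "ax": 0, "ay": 0, "az": 0.995, "grip": 0.8}, {"dx": 0, "dy": 0, "dz": 0, "ax": 0, "ay": 0, "az": 0.995, "grip": 0.8}, {"dx": 0, "dy": 0, "dz": 0, "ax": 0, "ay": 0, "az": 0.995, "grip": 0.8}, {"dx": 0, "dy": 0, "dz": 0, "ax": 0, "ay": 0, "az": 0.995, "grip": 0.8}, {"dx": 0, "dy": 0, "dz": 0, "ax": 0, "ay": 0, "az": 0.995, "grip": 0.8}, {"dx": 0, "dy": 0, "dz": 0, "ax": 0, "ay": 0, "az": 0.995, "grip": 0.8}, {"dx": 0, "dy": 0, "dz": 0, "ax": 0, "ay": 0, "az": 0.995, "grip": 0.8}, {"dx": 0, "dy": 0, "dz": 0, "ax": 0, "ay": 0, "az": 0, "grip": 0.8}, {"dx": 0, "dy": 0, "dz": 0, "ax": 0, "ay": 0, "az": 0, "grip": 0.8}]}}

```text
clock: 45.93
position: [0.5077, -0.295, 0.3256]
ee_rot: [-0.0, 0.684, 0.729, -0.0]
contact_force: [0.7, -0.1, -1.9]
width: 0.0294
gripper_force: 30.4
```

```bash
python3 -c "
from h import *
go(508.7,-295.4,300,93.45)"
```

```text
t 45.9 pos [ 507.7 -295.   325.6] yaw 93.7 tilt [-0.0002  0.0001] F [ 0.7 -0.1 -1.9] w 29.4 gf 30
  dx -0.4 dy 1.0 dz 25.6 az 0.03
```

Call:
{"fn": "jog_arm", "kwargs": {"plan": [{"dx": -0.4, "dy": 1, "dz": 14, "ax": 0, "ay": 0, "az": 0.04, "grip": 0.8}, {"dx": 0, "dy": 0, "dz": 11.5, "ax": 0, "ay": 0, "az": 0, "grip": 0.8}, {"dx": 0, "dy": 0, "dz": 0, "ax": 0, "ay": 0, "az": 0, "grip": 0.8}, {"dx": 0, "dy": 0, "dz": 0, "ax": 0, "ay": 0, "az": 0, "grip": 0.8}]}}

```text
clock: 46.27
position: [0.5087, -0.2953, 0.2996]
ee_rot: [-0.001, 0.686, 0.728, -0.0]
contact_force: [-0.3, 0.7, -1.6]
width: 0.0289
gripper_force: 30.4
```

```bash
python3 -c "
from edge import *
go(508.7,-295.4,294.9,93.45)
s,p,y,t=pose();z=(p[2]-184.9+28)/1000;print(z)
d=grab();np.savez('top15.npz',**d)
e=dict(d);e['image']=np.repeat((d['image'][...,0].astype(int)-d['image'][...,1]).clip(0)[...,None],3,2)
for x in(-8,0,8): show(e,x,53,z,1)
for yy in(30,38,45): show(e,15,yy,z,0);show(e,-15,yy,z,0)
"
```

```text
t 46.3 pos [ 508.7 -295.3  299.6] yaw 93.4 tilt [-0.0014  0.001 ] F [-0.3  0.7 -1.6] w 28.9 gf 30
  dx -0.1 dy 0.0 dz 4.7 az -0.02
0.14273291123252288
y 45..61 at -8 [158, 157, 156, 156, 159, 162, 167, 167, 156, 143, 116, 93, 91, 90, 73, 57, 32]
y 45..61 at 0 [161, 160, 160, 160, 161, 159, 157, 157, 157, 146, 134, 112, 89, 91, 100, 70, 26]
y 45..61 at 8 [139, 133, 133, 132, 137, 143, 153, 163, 156, 146, 122, 94, 87, 93, 83, 57, 33]
x 7..23 at 30 [119, 118, 118, 122, 126, 123, 120, 92, 58, 32, 6, 0, 0, 0, 0, 0, 0]
x -23..-7 at 30 [0, 0, 0, 0, 0, 0, 15, 36, 74, 122, 131, 123, 128, 141, 150, 153, 146]
x 7..23 at 38 [163, 164, 165, 167, 170, 165, 143, 111, 55, 6, 2, 0, 0, 0, 0, 1, 1]
x -23..-7 at 38 [0, 0, 0, 0, 0, 0, 6, 60, 109, 145, 177, 165, 153, 151, 149, 154, 159]
x 7..23 at 45 [145, 139, 141, 145, 156, 168, 145, 112, 66, 18, 0, 0, 0, 0, 0, 1, 2]
x -23..-7 at 45 [0, 0, 0, 0, 0, 0, 0, 39, 109, 147, 162, 167, 161, 158, 158, 158, 159]
```

Call:
{"fn": "jog_arm", "kwargs": {"plan": [{"dx": -1.6, "dy": 0.3, "dz": 0, "ax": 0, "ay": 0, "az": 0, "grip": 0.8}, {"dx": 0, "dy": 0, "dz": 2, "ax": 0, "ay": 0, "az": 0, "grip": 0.8}, {"dx": 0, "dy": 0, "dz": 1.5, "ax": 0, "ay": 0, "az": 0, "grip": 0.8}, {"dx": 0, "dy": 0, "dz": 0.7, "ax": 0, "ay": 0, "az": 0, "grip": 0.8}, {"dx": 0, "dy": 0, "dz": 0, "ax": 0, "ay": 0, "az": 0, "grip": 0.8}]}}

```text
clock: 46.73
position: [0.5092, -0.2971, 0.2958]
ee_rot: [-0.0, 0.687, 0.727, -0.0]
contact_force: [-0.5, 0.5, -0.8]
width: 0.0293
gripper_force: 30.4
```

Call:
{"fn": "jog_arm", "kwargs": {"plan": [{"dx": 0, "dy": 0, "dz": 0.7, "ax": 0, "ay": 0, "az": 0, "grip": 0.8}, {"dx": 0, "dy": 0, "dz": 0, "ax": 0, "ay": 0, "az": 0, "grip": 0.8}]}}

```text
clock: 46.9
position: [0.5093, -0.2971, 0.2951]
ee_rot: [-0.0, 0.687, 0.727, -0.0]
contact_force: [0.2, -0.5, -1.7]
width: 0.0294
gripper_force: 30.4
```

```bash
python3 -c "
from h import *
go(508.7,-297,294.9,93.45)"
```

```text
t 46.9 pos [ 509.3 -297.1  295.1] yaw 93.3 tilt [-0.0001  0.    ] F [ 0.2 -0.5 -1.7] w 29.4 gf 30
  dx 0.1 dy -0.6 dz 0.2 az -0.03
```

Call:
{"fn": "jog_arm", "kwargs": {"plan": [{"dx": 0, "dy": 0, "dz": 0.6, "ax": 0, "ay": 0, "az": 0, "grip": 0.8}, {"dx": 0, "dy": 0, "dz": 0, "ax": 0, "ay": 0, "az": 0, "grip": 0.8}, {"dx": 0, "dy": 0, "dz": 0, "ax": 0, "ay": 0, "az": 0, "grip": 0.3}, {"dx": 0, "dy": 0, "dz": 0, "ax": 0, "ay": 0, "az": 0, "grip": 0.3}, {"dx": 0, "dy": 0, "dz": 0, "ax": 0, "ay": 0, "az": 0, "grip": 0.3}, {"dx": 0, "dy": 0, "dz": -15, "ax": 0, "ay": 0, "az": 0, "grip": 0.3}, {"dx": 0, "dy": 0, "dz": -25, "ax": 0, "ay": 0, "az": 0, "grip": 0.3}, {"dx": 0, "dy": 0, "dz": -25, "ax": 0, "ay": 0, "az": 0, "grip": 0.3}, {"dx": 35, "dy": 0, "dz": 0, "ax": 0, "ay": 0, "az": 0, "grip": 0.3}, {"dx": 35, "dy": 0, "dz": 0, "ax": 0, "ay": 0, "az": 0, "grip": 0.3}, {"dx": 35, "dy": 0, "dz": 0, "ax": 0, "ay": 0, "az": 0, "grip": 0.3}, {"dx": 35, "dy": 0, "dz": 0, "ax": 0, "ay": 0, "az": 0, "grip": 0.3}, {"dx": 35, "dy": 0, "dz": 0, "ax": 0, "ay": 0, "az": 0, "grip": 0.3}, {"dx": 35, "dy": 0, "dz": 0, "ax": 0, "ay": 0, "az": 0, "grip": 0.3}, {"dx": 35, "dy": 0, "dz": 0, "ax": 0, "ay": 0, "az": 0, "grip": 0.3}, {"dx": 0, "dy": 0, "dz": 0, "ax": 0, "ay": 0, "az": 0, "grip": 0.3}, {"dx": 0, "dy": 0, "dz": 0, "ax": 0, "ay": 0, "az": 0, "grip": 0.3}]}}

```text
clock: 48.32
position: [0.4951, -0.0509, 0.3599]
ee_rot: [0.0, 0.685, 0.728, 0.0]
contact_force: [0.7, -0.6, -0.3]
width: 0.0598
gripper_force: 0.0
```

```bash
python3 -c "
from edge import *
go(508.7,-297,294.9,93.45)
d=grab();np.savez('top16.npz',**d);im=d['image'];s=grab('scene')
red=((im[...,0].astype(int)>150)&(im[...,1]<110)).astype(np.uint8)*255
r,c=rect(d,red,(420,255,480,305),.138);w=np.array(r[0])-[510.2,-294.6];a=np.radians(3.45)
print('carton rel',w[0]*np.cos(a)+w[1]*np.sin(a),-w[0]*np.sin(a)+w[1]*np.cos(a),np.array(r[1])+2.2,r[2])
z=.110
show(d,0,-58,z,1);show(d,0,58,z,1);show(d,18,57,z,1)
for yy in(50,-50): show(d,19.75,yy,z,0);show(d,-19.75,yy,z,0)
cv2.imwrite('pics/t16.png',np.vstack([cv2.resize(im[235:325,385:505,::-1],None,fx=4,fy=4,interpolation=2)[:300],cv2.resize(s['image'][115:215,195:315,::-1],(360,300),interpolation=2).repeat(1,0) if 0 else cv2.resize(s['image'][125:200,195:315,::-1],(480,300),interpolation=2)]))
"
```

```text
t 48.3 pos [495.1 -50.9 359.9] yaw 93.5 tilt [ 0.0005 -0.0003] F [ 0.7 -0.6 -0.3] w 59.8 gf 0
  dx -246.5 dy -1.3 dz 65.0 az 0.00
carton rel 0.835942230740784 6.101799578686424 [31.77790947 97.06182404] 2.9754319190979004
y -66..-50 at 0 [63, 59, 68, 99, 122, 122, 124, 119, 114, 112, 112, 112, 111, 110, 109, 109, 110]
y 50..66 at 0 [56, 67, 78, 93, 107, 108, 109, 102, 95, 86, 78, 78, 85, 94, 103, 109, 107]
y 49..65 at 18 [145, 148, 155, 162, 165, 166, 165, 161, 149, 132, 118, 114, 113, 140, 167, 171, 176]
x 12..28 at 50 [42, 41, 54, 68, 98, 130, 146, 155, 152, 142, 139, 143, 157, 186, 214, 234, 251]
x -28..-12 at 50 [104, 109, 116, 114, 107, 105, 108, 107, 100, 97, 104, 110, 107, 102, 75, 49, 48]
x 12..28 at -50 [112, 111, 111, 113, 116, 121, 126, 134, 143, 153, 163, 182, 205, 216, 221, 228, 235]
x -28..-12 at -50 [211, 196, 170, 153, 153, 155, 153, 151, 135, 120, 127, 135, 122, 99, 97, 112, 121]
```

View pics/t16.png

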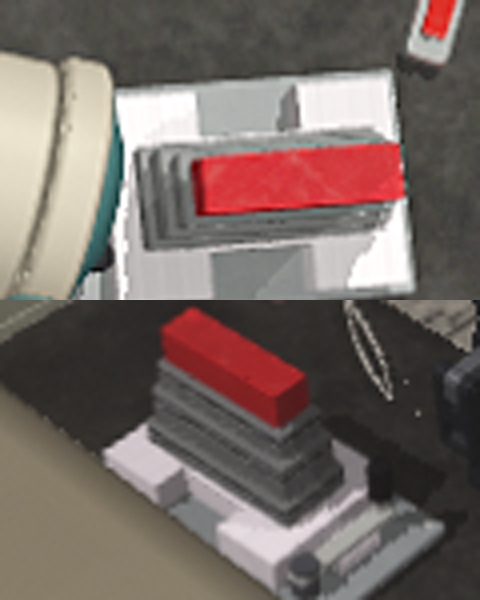

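The pile stands square with the latch shut. My mask box clipped the carton's right end at column 480, so I'll recheck with a wider box.

```bash
python3 -c "
from edge import *
d=dict(np.load('top16.npz'));im=d['image']
e=im.astype(int);red=((e[...,0]-e[...,1]>60)&(e[...,0]>150)).astype(np.uint8)*255
r,c=rect(d,red,(420,262,492,305),.138);w=np.array(r[0])-[510.2,-294.6];a=np.radians(3.45)
print('carton rel',w[0]*np.cos(a)+w[1]*np.sin(a),-w[0]*np.sin(a)+w[1]*np.cos(a),np.array(r[1])+2.2,r[2])
"
```

```text
carton rel 0.8621262103906492 0.28224298909418255 [ 31.92665405 108.70006866] 2.9754321575164795
```

```bash
python3 -c "
from rig import manip
print(manip.sign_off())"
```

```text
the job is handed in; nothing more can be done
None
```

The job is handed in at about 48 s on the robot clock: the deck is seated, the latch is fully shut over its tongue, and cases b, c, d and the carton are stacked centred to within about 1 mm; case a was absent, and the dish and beaker were not touched.

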